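# Leak-test a microphone sleeve: seal it in the fixture and hold the pump on the nipple

### The job

Leak-test the dark microphone sleeve: lay it in the two saddles of the test fixture, let go of it, and slide the tailstock up until the sleeve is shut tight between the two rubber seats. Then lift the push pump out of its stand, press its coupler squarely onto the tilted nipple until it snaps fully home, and push the pump's barrel down against its spring to well past half of its stroke. Finish while still holding the pump pressed like that, for the test is then running; leave the other things on the bench where they are.

Things in the scene. Friction and masses are not known exactly. Their poses are not given: they have to be found in the camera images.
- sleeve_mid (a point): Centre (on the axis, middle of the length) of the workpiece: a straight round gunmetal microphone sleeve, 23 mm in diameter, 115 mm long, 0.09 kg, lying on the bench left of the fixture, so this point is 11.5 mm above the bench. Its y axis runs along the length; its x and z turn as the sleeve rolls. Both ends are alike.
- sleeve: The same sleeve as a whole; its origin is on its outside, 11.5 mm from sleeve_mid, and goes round when it rolls.
- fixture: Leak-test fixture, fixed: dark steel plate 92 x 292 x 12 mm. Origin on the bench, near the plate's middle; z up, y along the sleeve's axis towards the tailstock, the nipple leans to -x (robot side). Head block 78 mm high at y -125..-70 mm, face of its round rubber seat at y -60 mm, seat axis 51.5 mm high. Round gauge on the head, up to 135 mm high, x 0..36, y -130..-87 mm.
- saddles (a point): Where the sleeve's centre (sleeve_mid) belongs when it lies in the saddles and touches the head's seat: 51.5 mm above the bench; axes as the fixture's. The two black 90-degree vee saddles are at y -35.3 and +35.7 mm from here, 10 mm long, 36 mm wide at the lips (53 mm above the bench). The sleeve may be laid some mm towards the tailstock (+y), which then pushes it along to the head's seat.
- tailstock (a joint): Position of the tailstock on its rail, m. Its rubber seat is 105 mm + value from the head's seat: about 0.0097 with the sleeve shut between both; starts 0.030 to 0.045 (open); smaller is nearer the head. Stiff slide: about 5 N moves it along the fixture's -y, and it stays where it is left.
- tail_knob (a point): Middle of the tailstock's upright black thumb knob: round, 20 mm in diameter, 82 to 109 mm above the bench, on the tailstock block (top at 72 mm, 52 mm wide, reaching 18 mm before and behind the knob). Moves with the tailstock; take it along the fixture's -y to close.
- nipple: The test nipple on the fixture's head, leaning 25 degrees from the vertical towards the fixture's -x side. Origin: centre of the flat face (26 mm wide hexagon) on which the coupler's rim lands when home; z axis: the nipple's own axis, pointing outward and up. From that face a neck of 8.4 mm and a rounded head of 13 mm diameter stand out 17 mm.
- pump: Push pump, nose down in its stand at the start, 0.28 kg, round. z: its axis, from coupler mouth to cap; origin: centre of the mouth while the spring is extended. Along z: coupler nose 24 mm wide 0..42 mm, flange 40 mm wide 42..48 mm, knurled barrel 30 mm wide 48..102 mm (grip here at any turn; fingertips can bear on the flange), cap to 110 mm.
- pump_stroke (a joint): How far the barrel (with flange and cap) is pushed down over the coupler nose, m: 0 spring extended, 0.012 fully in. The spring takes 8 N to start and 13 N at 7 mm; snapping the coupler onto the nipple takes less (5 to 7 N).
- pump_mouth (a point): Centre of the coupler's mouth, in the plane of the nose's rim. The bore is 15 mm wide, with three spring catch balls that snap over the nipple's head. Coincides with the origin of the nipple when the coupler is home.
- stand: The pump's stand, a black block 72 x 72 x 48 mm, fixed on the bench at the right. Origin: centre of its underside. The pump's nose hangs in its 27 mm hole and the flange rests on its top; the pump lifts straight up, clear after 45 mm.
- tape_roll: A roll of yellow tape lying flat, 63 mm across, 19 mm high; a bystander to be left alone. Origin: centre of its underside.
- blue_pick: A blue-handled hook tool lying on the bench, 125 mm long; a bystander to be left alone. Origin: centre of its underside.
- chrome_mount: A nickel ring mount, 32 mm wide, 28 mm high; a bystander to be left alone. Origin: centre of its underside.
- capsule: A black capsule carrier on its side, about 40 mm; a bystander to be left alone. Origin: centre of its underside.

How it is judged:
On the way, in this order (a step that is already met when the one before it is completed fails the run):
1. the sleeve lies in both saddles of the fixture, let go (x of sleeve_mid in the frame of saddles between -0.003 and 0.003 m and z of sleeve_mid in the frame of saddles between -0.003 and 0.0025 m and angle between the y axis of sleeve_mid and the y axis of fixture, either way round below 0.06 rad and y of sleeve_mid in the frame of saddles between -0.004 and 0.035 m and contact force between the fingers and sleeve below 0.2 N), for 0.2 s.
2. the tailstock is slid up so that the sleeve is shut between the two rubber seats (x of sleeve_mid in the frame of saddles between -0.003 and 0.003 m and z of sleeve_mid in the frame of saddles between -0.003 and 0.0025 m and angle between the y axis of sleeve_mid and the y axis of fixture, either way round below 0.06 rad and y of sleeve_mid in the frame of saddles between -0.003 and 0.0025 m and value of joint tailstock between 0.007 and 0.0115 m), for 0.2 s.
3. the pump's coupler is fully home and square on the nipple (distance between pump_mouth and nipple below 0.003 m and angle between the z axis of pump and the z axis of nipple, either way round below 0.08 rad), for 0.1 s.
At the end, for the whole second after the job is handed in: Sleeve in both saddles (3 mm, 0.06 rad), within 3 mm of the head seat, tailstock shut on it (value 0.007 to 0.0115); coupler mouth within 3 mm of the nipple origin, pump axis within 0.08 rad of the nipple axis; barrel held more than 6 mm down by the fingers through the last second (all of step 2 and all of step 3 and value of joint pump_stroke above 0.006 m and contact force between the fingers and pump above 2 N); the arm keeps its last pose, push and grip.
It fails at once if one of the bystanders is pushed more than 30 mm away (distance of any of tape_roll, blue_pick, chrome_mount, capsule from where it was at the start of the episode above 0.03 m).
It also fails if it takes over 66 s, if anything falls off the work surface, if the arm or the gripper's body presses on something with over 40 N, if the wrist force passes 120 N, or if a joint passes its speed limit or range.

### The arm

A 6-joint arm with a two-finger parallel gripper is mounted at the origin on a cart in front of the work surface, level with it; the furniture and walls round the work are solid. World frame = base frame: x ahead of the robot, y to its left, z up, the work surface at z = 0. Lengths are in m, angles in rad, forces in N, time in s.
With the tool pointing down it reaches from about 0.375 to 0.9 m from the base axis. Payload 3.1 kg.
Tool frame: the origin (TCP) lies midway between the tips of the shut fingers; the grasp point (between the pads) lies 19 mm behind it; z points along the fingers, y is the direction in which the jaws open and shut (so a half turn about z gives the same grasp; the last joint's range is limited). The gripper opens to 85 mm and grips with 20 to 120 N. Pads are 22 mm wide; open, the fingers measure 114 mm over their backs; the gripper's body (76 mm by 85 mm) begins 54 mm behind the grasp point. The pads swing forward as they close: fully open they stand 13 mm farther back than shut.
Start: joints at [1.085, 0.527, 1.433, -0, 1.181, -0.178], TCP at [0.189, 0.596, 0.231] pointing down, gripper open.
Joint ranges: [-3.08, 3.08], [-0.75, 2.2], [0.22, 2.44], [-1.43, 4.57], [0, 2.65], [-2.85, 2.85]. Speed limits (rad/s): [2.79, 2.79, 3.14, 3.14, 3.14, 3.14].

### API

Orientations are given as a unit quaternion [x, y, z, w].
In Python, from station import manip gives the robot as it stands. The module is installed in compiled form; this text tells all that it offers.
- The arm moves only by the tool drive_tool, never from a script. Its argument "deltas" is one flat list of numbers, 4 for each row, row after row: the shift along the tool's x, y, z in cm, then the turn about the tool's z in degrees. A call has 1 to 12 rows; each row is the pose to reach, as a shift and turn from the pose measured when the call began, along the tool's axes at that moment; what a row does not reach only later rows make up. A row lasts 1/10 s, in which the tool goes at most 50 mm and 8.59 degrees, less where a joint would pass 70% of its speed; a pose out of reach is approached as far as the arm can. A call with a gripper value outside its range is refused whole. "hand" is the finger opening in cm, from 0 to 8.54, set as the call begins (left out, the last holds). The fingers move at their own pace and stop on an object; "squeeze" is the grip in N (left out, the last holds). Time passes only in rows, so rows that repeat a pose let the fingers close. It gives the time, the measured TCP pose, the force and the opening at its end, in the units of the state.
- manip.sense(): the state, without advancing time (a new reading comes with each control period).
- manip.snapshot(name): name is "side" or "top" or "wrist"; returns a dict with "frame" (400x640x3 uint8, red, green, blue), "depth" (400x640 float32, m along the optical axis (not along the pixel's ray), 0 where there is no reading), "fx", "fy", "cx", "cy" (pixels), "R" (3x3) and "t" (3): a world point X has camera coordinates R X + t. Camera axes: x right, y down, z forward; pixel columns grow to the right and rows downward; lengths in m; the calibration is good to about 2 mm. A picture is of the moment at which its call begins.
- manip.sign_off(): hands the job in, once; it reports no verdict.
The state is a dict: "t": time; "q": joint angles; "qd": joint speeds; "tau": joint torques, N m; "tcp_pos": TCP position; "tool_rot": TCP orientation; "force": force on the tool from outside, world axes, zero at the start; "ft_torque": the same for the moment, N m; "finger_gap": opening from 0.0 (shut) to 1.0 (fully open).
Only numpy, scipy, OpenCV 4.12 (cv2) and the standard library are available. Lean on these libraries where they do the work, as an engineer would, in place of code of your own. Each camera call takes 0.05 s, during which the arm holds its last target.

## Working session

There is one attempt and no reset: what is moved stays moved. The work goes in short steps, Python scripts to look and compute and a tool call to move; the robot and the scene stay as the last step left them, time stands still between calls to the robot, and variables do not carry over. Pictures are saved under pics/ and viewed, and the job is handed in when it is done.

Besides the shell and the picture viewer there is one more tool, called as name(argument=value, ...), one argument or row to a line, values as JSON. drive_tool: Moves the arm, as the interface text tells. Its arguments: {"type":"object","properties":{"deltas":{"type":"array"},"hand":{"type":"number"},"squeeze":{"type":"number"}},"required":["deltas"]}

```bash
mkdir -p pics; cat > h.py <<'E'
import numpy as np,cv2,pickle
from station import manip
from scipy.spatial.transform import Rotation as Ro
def snap(n,save):
    s=manip.snapshot(n); cv2.imwrite(f'pics/{save}.png',s['frame'][:,:,::-1]); pickle.dump(s,open(f'pics/{save}.pkl','wb')); return s
def load(n): return pickle.load(open(f'pics/{n}.pkl','rb'))
def proj(s,X):
    c=s['R']@np.asarray(X,float)+s['t']; return np.array([s['fx']*c[0]/c[2]+s['cx'],s['fy']*c[1]/c[2]+s['cy'],c[2]])
def onplane(s,u,v,z):
    d=s['R'].T@np.array([(u-s['cx'])/s['fx'],(v-s['cy'])/s['fy'],1]); o=-s['R'].T@s['t']; return o+d*(z-o[2])/d[2]
def cloud(s):
    d=s['depth']; v,u=np.mgrid[:d.shape[0],:d.shape[1]]
    c=np.stack([(u-s['cx'])/s['fx']*d,(v-s['cy'])/s['fy']*d,d],-1)
    P=(c-s['t'])@s['R']; P[d==0]=np.nan; return P
def st():
    s=manip.sense(); return s
E
python3 - <<'E'
from h import *
np.set_printoptions(precision=4,suppress=True)
for n in ['top','side','wrist']:
    s=snap(n,n+'0'); print(n,s['fx'],s['R'].tolist(),s['t'],-s['R'].T@s['t'])
x=st(); print(x)
E
```

```text
top 373.24115672275093 [[-0.0797262272608698, -0.9968155499255267, -0.0015773754841186436], [-0.9717347197487726, 0.0780727886363257, -0.22279199740861824], [0.22220567751865009, -0.01622957489330396, -0.97486472793781]] [-0.027   0.5897  1.0623] [ 0.3348 -0.0557  1.1669]
side 429.7187434808263 [[0.8228654855682211, -0.5682350342913473, -0.0011569202597584915], [-0.2042941994864034, -0.29393891073112266, -0.9337364707530765], [0.5302417115964998, 0.7685758664973245, -0.35795930595683917]] [-0.5244  0.1914  0.8471] [ 0.0215 -0.8928  0.4814]
wrist 289.53259025611624 [[0.30277580109877533, 0.9530600694833729, -0.001821599666440408], [0.9201147008876899, -0.2918101773016949, 0.2612197497003465], [0.24842655147820458, -0.0807670996105679, -0.9652776409619902]] [-0.6242 -0.0343  0.3789] [0.1264 0.6155 0.3736]
{'t': 0.15, 'q': array([ 1.0845,  0.5283,  1.4336,  0.    ,  1.1814, -0.1785]), 'qd': array([ 0.0003, -0.004 , -0.0032, -0.0009, -0.0009, -0.001 ]), 'tau': array([  0.0006, -44.2741, -17.8277,  -0.0002,   0.0056,   0.    ]), 'tcp_pos': array([0.1891, 0.5951, 0.2305]), 'tool_rot': array([ 0.1533,  0.9882, -0.0008, -0.0003]), 'force': array([ 0.9646, -0.0102, -0.2762]), 'ft_torque': array([-0.0029, -0.0196,  0.0163]), 'finger_gap': 1.0034077884769488}
```

View pics/top0.png

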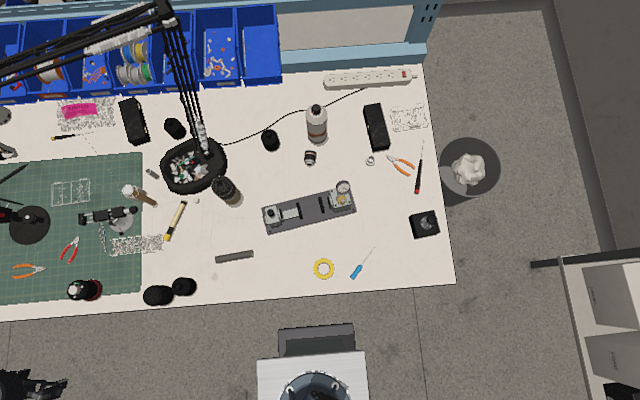

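View pics/side0.png

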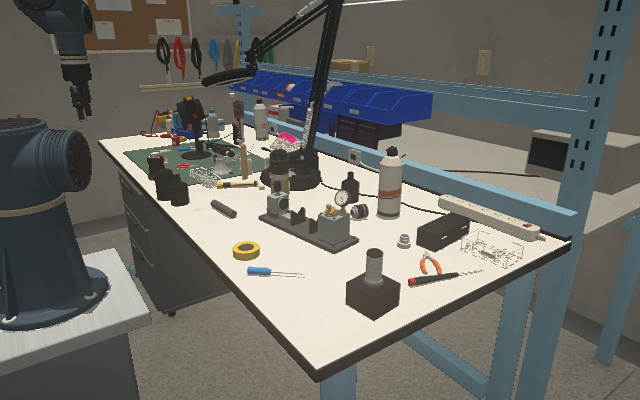

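View pics/wrist0.png

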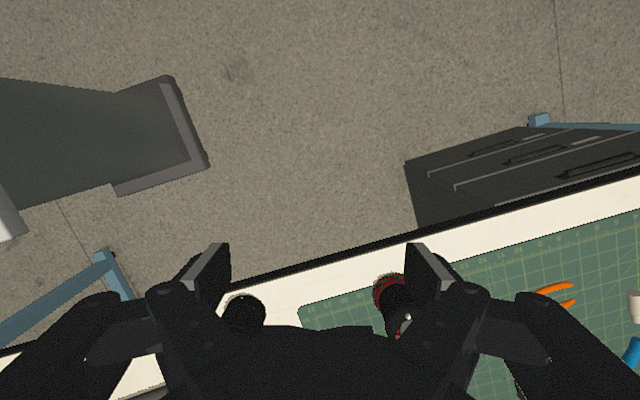

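Top view: sleeve at (235,257), fixture from (265,225) to (355,200), with the tailstock on the left and the head and gauge on the right. The stand is at (424,224), tape at (323,268) and pick at (362,263). Next I measure them.

```bash
python3 - <<'E'
from h import *
np.set_printoptions(precision=4,suppress=True)
s=load('top0');P=cloud(s)
f=s['frame']
g=cv2.resize(f[150:300,190:460],None,fx=2.9,fy=2.9,interpolation=cv2.INTER_NEAREST)
cv2.imwrite('pics/topc.png',g[:,:,::-1])
gray=cv2.cvtColor(f,cv2.COLOR_RGB2GRAY)
# sleeve
m=np.zeros_like(gray);m[240:275,205:265]=(gray[240:275,205:265]<130)
v,u=np.nonzero(m);p=np.array([onplane(s,a,b,0.0115) for a,b in zip(u,v)])
c,(w,h),a=cv2.minAreaRect(np.stack([u,v],1).astype(np.float32));print('sleeve px',c,w,h,a)
print('plane mean',p.mean(0),'cloud med',np.nanmedian(P[m>0],0))
X=p[:,:2]-p[:,:2].mean(0);U,S,V=np.linalg.svd(X,full_matrices=False);print(V[0],np.ptp(X@V[0]),np.ptp(X@V[1]))
side=load('side0');Q=cloud(side)
# plate: points with z in 8..16mm in top
for nm,C,box in (('top',P,(150,250,250,370)),):
    r0,r1,c0,c1=box
    sub=np.zeros(gray.shape,bool);sub[r0:r1,c0:c1]=1
    mk=sub&(P[...,2]>0.006)&(P[...,2]<0.017)&(gray<120)
    pts=P[mk][:,:2].astype(np.float32);print('plate',len(pts),cv2.minAreaRect(pts))
for lo,hi in ((.04,.058),(.06,.08),(.08,.115),(.115,.15)):
    mk=sub&(P[...,2]>lo)&(P[...,2]<hi);q=P[mk];print(lo,hi,len(q),q.mean(0) if len(q) else '')
    if len(q)>4:print(cv2.minAreaRect(q[:,:2].astype(np.float32)))
# stand
sub[:]=0;sub[195:250,395:455]=1
for lo,hi in ((.035,.06),(.1,.12),(.12,.2)):
    mk=sub&(P[...,2]>lo)&(P[...,2]<hi);q=P[mk];print('stand',lo,len(q),q.mean(0) if len(q) else '')
    if len(q)>4:print(cv2.minAreaRect(q[:,:2].astype(np.float32)))
E
```

```text
sleeve px (233.84799194335938, 256.16400146484375) 7.244861125946045 38.46037292480469 79.69515228271484
plane mean [0.4539 0.213  0.0115] cloud med [0.4527 0.2107 0.0207]
[-0.0984  0.9951] 0.11733762464608966 0.022478967984110698
plate 1472 ((0.6290028095245361, -0.0530712753534317), (0.3307247757911682, 0.27764928340911865), 80.92964935302734)
0.04 0.058 132 [ 0.5788 -0.0381  0.0484]
((0.609461784362793, 0.0007423162460327148), (0.21541693806648254, 0.23713092505931854), 29.692800521850586)
0.06 0.08 429 [ 0.5783 -0.0299  0.0722]
((0.5824233889579773, -0.02680036425590515), (0.05988558754324913, 0.2575203776359558), 9.661643028259277)
0.08 0.115 195 [ 0.5867 -0.0785  0.0981]
((0.5786166191101074, -0.032709211111068726), (0.05200403556227684, 0.25011882185935974), 12.739580154418945)
0.115 0.15 103 [ 0.6218 -0.133   0.1252]
((0.6239716410636902, -0.1336376667022705), (0.023195073008537292, 0.04044691473245621), 8.992581367492676)
stand 0.035 448 [ 0.4997 -0.3744  0.0475]
((0.5028823018074036, -0.3799397051334381), (0.07224512100219727, 0.07368925958871841), 7.651411056518555)
stand 0.1 96 [ 0.5019 -0.3783  0.1126]
((0.5033171772956848, -0.37987998127937317), (0.027768876403570175, 0.029096394777297974), 37.896034240722656)
stand 0.12 0
```

View pics/topc.png

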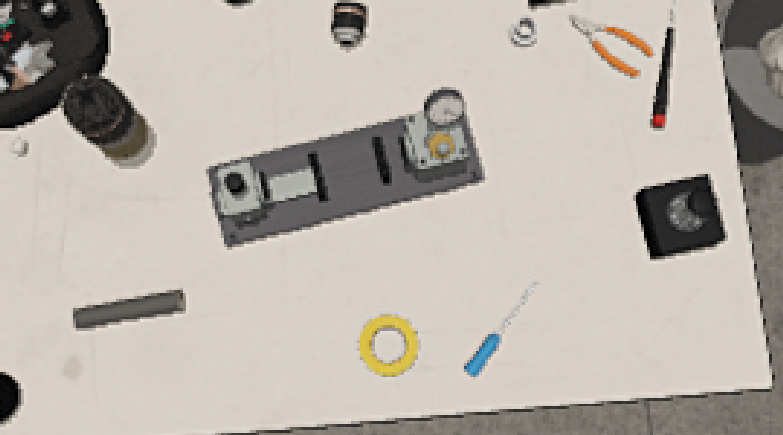

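```bash
cat >> h.py <<'E'
def delta(pos,yaw=None):
    s=st(); R=Ro.from_quat(s['tool_rot']); d=R.inv().apply(np.array(pos)-s['tcp_pos'])*100
    M=R.as_matrix(); y0=np.degrees(np.arctan2(M[1,1],M[0,1]))
    turn=0 if yaw is None else -((yaw-y0+180)%360-180)
    print('tcp',s['tcp_pos'].round(4),'yaw',y0.round(2),'delta cm',d.round(2),'turn',round(turn,2),'F',s['force'].round(1),'gap',round(s['finger_gap']*85.4,1),'t',round(s['t'],2),'tilt',np.degrees(np.arccos(-M[2,2])).round(2)); return d
E
python3 - <<'E'
from h import *
np.set_printoptions(precision=4,suppress=True)
s=load('top0')
for n,(a,b),z in (('c1',(207,170),.012),('c2',(228,247),.012),('c3',(484,181),.012),('c4',(464,110),.012),('knob',(235,182),.109),('sad1',(317,177),.053),('sad2',(382,160),.053),('nip',(441,147),.095)):
    print(n,onplane(s,190+a/2.9-.4,150+b/2.9-.4,z))
delta([.452,.213,.16],5.6)
E
```

```text
c1 [0.5976 0.1227 0.012 ]
c2 [0.5112 0.1039 0.012 ]
c3 [ 0.5612 -0.1773  0.012 ]
c4 [ 0.6426 -0.1633  0.012 ]
knob [0.5611 0.0804 0.109 ]
sad1 [0.5715 0.0015 0.053 ]
sad2 [ 0.5843 -0.0681  0.053 ]
nip [ 0.5836 -0.1285  0.095 ]
tcp [0.1891 0.5951 0.2305] yaw 72.36 delta cm [-36.64 -28.44   7.09] turn 66.76 F [ 1.  -0.  -0.3] gap 85.7 t 0.15 tilt 0.1
```

drive_tool(
  deltas=[-36.6,-28.4,3,66.8,-36.6,-28.4,3,66.8,-36.6,-28.4,3,66.8,-36.6,-28.4,3,66.8,-36.6,-28.4,3,66.8,-36.6,-28.4,3,66.8,-36.6,-28.4,3,66.8,-36.6,-28.4,3,66.8,-36.6,-28.4,3,66.8,-36.6,-28.4,7,66.8,-36.6,-28.4,7,66.8,-36.6,-28.4,7,66.8],
)

```text
t: 1.35
tcp_pos: [0.4508, 0.2132, 0.1603]
tool_rot: [0.672, 0.74, -0.002, -0.001]
force: [-0.3, -0.2, 0.2]
finger_gap: 1.001
```

```bash
python3 - <<'E'
from h import *
delta([.452,.213,.16],5.6)
snap('wrist','w1')
E
```

```text
tcp [0.4508 0.2132 0.1603] yaw 5.5 delta cm [-0.04  0.12  0.03] turn -0.1 F [-0.3 -0.2  0.2] gap 85.5 t 1.35 tilt 0.26
```

View pics/w1.png

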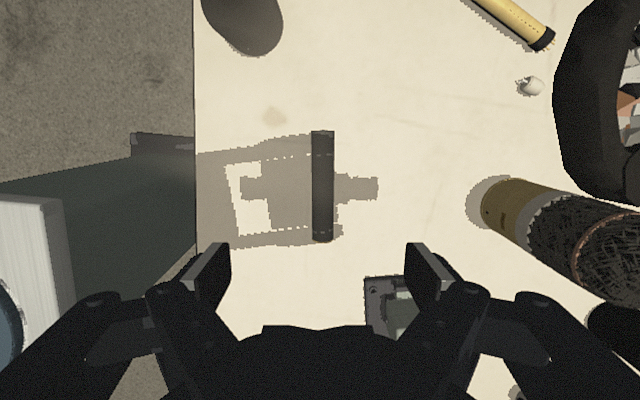

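The wrist view shows the sleeve upright at columns 311-334, rows 130-242, roughly aligned with the jaws.

```bash
python3 - <<'E'
from h import *
np.set_printoptions(precision=4,suppress=True)
s=load('w1');g=cv2.cvtColor(s['frame'],cv2.COLOR_RGB2GRAY)
m=np.zeros_like(g);m[115:248,295:350]=g[115:248,295:350]<75
n,l,stt,_=cv2.connectedComponentsWithStats(m);k=1+stt[1:,4].argmax();v,u=np.nonzero(l==k);print(stt[k])
P=cloud(s)[l==k];P=P[(P[:,2]>.008)&(P[:,2]<.03)]
print(cv2.minAreaRect(P[:,:2].astype(np.float32)),np.median(P[:,2]),P[:,2].max())
p=np.array([onplane(s,a,b,0.0115) for a,b in zip(u,v)])[:,:2].astype(np.float32)
print(cv2.minAreaRect(p))
E
```

```text
[ 312  131   22  111 1887]
((0.4558030962944031, 0.21295803785324097), (0.021338196471333504, 0.11258300393819809), 5.295409202575684) 0.022083190066837743 0.025691393299211617
((0.45609667897224426, 0.21056155860424042), (0.021709280088543892, 0.11680713295936584), 5.379552364349365)
```

```bash
python3 - <<'E'
from h import *
delta([.456,.2125,.004],5.3)
E
```

```text
tcp [0.4513 0.214  0.1612] yaw 5.58 delta cm [-0.18  0.48 15.72] turn 0.28 F [ 0.3 -0.6 -0.3] gap 85.7 t 1.4 tilt 0.12
```

drive_tool(
  deltas=[-0.2,0.5,4,0.3,-0.2,0.5,8,0.3,-0.2,0.5,12,0.3,-0.2,0.5,14,0.3,-0.2,0.5,15,0.3,-0.2,0.5,15.6,0.3,-0.2,0.5,15.7,0.3,-0.2,0.5,15.7,0.3],
  hand=5,
  squeeze=40,
)

```text
t: 2.2
tcp_pos: [0.457, 0.2128, 0.0053]
tool_rot: [0.674, 0.739, -0.0, 0.001]
force: [-0.2, -0.2, 0.4]
finger_gap: 0.586
```

drive_tool(
  deltas=[0,0,0,0,0,0,0,0,0,0,0,0,0,0,0,0,0,0,0,0,0,0,0,0],
  hand=1.5,
)

```text
t: 2.8
tcp_pos: [0.4576, 0.213, 0.0065]
tool_rot: [0.674, 0.739, 0.001, 0.001]
force: [-0.8, 0.7, 5.5]
finger_gap: 0.256
```

drive_tool(
  deltas=[0,0,-4,0,0,0,-8,0,0,0,-13,0,0,0,-18,0,0,0,-19,0,0,0,-19,0],
)

```text
t: 3.4
tcp_pos: [0.4582, 0.2133, 0.1987]
tool_rot: [0.674, 0.739, 0.003, 0.003]
force: [-0.7, -0.3, -1.5]
finger_gap: 0.251
```

```bash
python3 - <<'E'
from h import *
delta([.59,-.16,.22],10)
E
```

```text
tcp [0.4582 0.2133 0.1987] yaw 5.31 delta cm [-38.39   9.68  -2.06] turn -4.69 F [-0.7 -0.3 -1.5] gap 21.4 t 3.4 tilt 0.47
```

drive_tool(
  deltas=[-4,1,-2,-1,-8,2,-2,-2,-13,3.3,-2,-3,-18,4.5,-2,-4,-23,5.8,-2,-4.7,-28,7,-2,-4.7,-33,8.3,-2,-4.7,-37,9.5,-2,-4.7,-38.4,9.7,-2,-4.7,-38.4,9.7,-2,-4.7,-38.4,9.7,-2,-4.7,-38.4,9.7,-2,-4.7],
)

```text
t: 4.6
tcp_pos: [0.5888, -0.1578, 0.2183]
tool_rot: [0.642, 0.767, 0.003, 0.001]
force: [-0.2, 0.1, -1.2]
finger_gap: 0.249
```

```bash
python3 - <<'E'
from h import *
delta([.59,-.16,.22],10)
snap('wrist','w2')
E
```

```text
tcp [ 0.5888 -0.1578  0.2183] yaw 10.1 delta cm [-0.24  0.08 -0.17] turn 0.1 F [-0.2  0.1 -1.2] gap 21.3 t 4.6 tilt 0.34
```

View pics/w2.png

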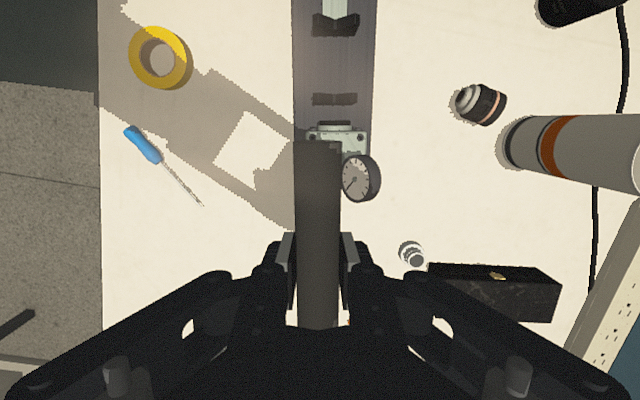

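The wrist view has the two saddles at (335,23) and (335,99), the head below them, the gauge at (361,178) and the sleeve held at columns 295-341.

```bash
python3 - <<'E'
from h import *
np.set_printoptions(precision=4,suppress=True)
s=load('w2');P=cloud(s)
g=cv2.resize(s['frame'][0:210,270:400],None,fx=2.8*1.3,fy=2.8,interpolation=cv2.INTER_CUBIC)
g=cv2.resize(s['frame'][0:200,260:410],None,fx=3,fy=3,interpolation=cv2.INTER_CUBIC)
cv2.imwrite('pics/w2c.png',g[:,:,::-1])
# plate edge: rows, threshold of z from cloud 
gray=cv2.cvtColor(s['frame'],cv2.COLOR_RGB2GRAY).astype(int)
for r in (45,60,75,90,115):
    row=gray[r,270:400]; print(r,[int(x) for x in row[15:30]],[int(x) for x in row[95:115]])
E
```

```text
45 [225, 225, 225, 222, 224, 230, 215, 105, 113, 120, 125, 125, 124, 119, 122] [98, 97, 96, 97, 99, 98, 96, 100, 91, 96, 179, 241, 230, 228, 228, 230, 227, 230, 230, 228]
60 [227, 225, 226, 227, 226, 230, 220, 140, 109, 111, 125, 124, 122, 119, 120] [101, 102, 102, 106, 105, 102, 101, 102, 87, 167, 241, 228, 230, 229, 225, 228, 228, 229, 227, 228]
75 [227, 224, 226, 225, 227, 228, 226, 175, 103, 123, 125, 128, 125, 121, 119] [108, 109, 105, 111, 113, 108, 115, 94, 133, 216, 234, 226, 228, 226, 228, 225, 227, 227, 228, 228]
90 [224, 226, 227, 227, 226, 228, 231, 220, 102, 112, 119, 123, 116, 118, 117] [112, 110, 111, 115, 115, 115, 109, 113, 191, 238, 230, 227, 228, 228, 227, 227, 229, 229, 227, 226]
115 [231, 231, 230, 230, 231, 232, 237, 230, 149, 79, 99, 107, 101, 104, 103] [108, 105, 109, 107, 107, 95, 133, 220, 232, 228, 227, 229, 227, 229, 230, 231, 231, 231, 231, 232]
```

View pics/w2c.png

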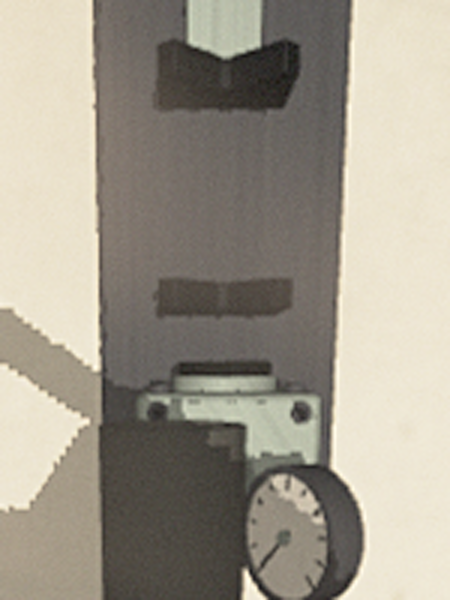

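```bash
python3 - <<'E'
from h import *
np.set_printoptions(precision=4,suppress=True)
s=load('w2');P=cloud(s)
L=[onplane(s,c,r,.012) for c,r in ((291.7,45),(292.1,60),(292.4,75),(292.9,90),(293.4,115))]
Rr=[onplane(s,c,r,.012) for c,r in ((375.5,45),(374.4,60),(373.4,75),(372.7,90),(371.3,115))]
L=np.array(L);Rr=np.array(Rr)
for E in (L,Rr):
    k=np.polyfit(E[:,1],E[:,0],1);print(k,np.degrees(np.arctan(k[0])),E[[0,-1]])
mid=(L+Rr)/2;print(mid,np.linalg.norm((L-Rr),axis=1))
for n,(a,b),z in (('v2',(222,286),.040),('v1',(224,60),.040),('l2L',(158,280),.053),('l2R',(292,280),.053),('l1L',(157,60),.053),('l1R',(290,60),.053),('seat',(222,368),.0515),('seatT',(222,362),.062)):
    print(n,onplane(s,260+a/3-.33,b/3-.33,z))
# depth-based saddle lip
m=(P[...,2]>.043)&(P[...,2]<.06);m[:, :300]=0;m[:,370:]=0;m[115:]=0
n,l,stt,c=cv2.connectedComponentsWithStats(m.astype(np.uint8))
for i in range(1,n):
    if stt[i,4]>15: q=P[l==i];print(stt[i],cv2.minAreaRect(q[:,:2].astype(np.float32)),q[:,:2].min(0),q[:,:2].max(0))
# sleeve held
m=(P[...,2]>.15)&(P[...,2]<.28);m[:,:294]=0;m[:,342:]=0;m[:140]=0;m[225:]=0
q=P[m];print('sleeve',len(q),q.min(0),q.max(0),np.median(q,0))
E
```

```text
[-0.1827  0.5338] -10.35637370390404 [[ 0.5373 -0.0193  0.012 ]
 [ 0.5505 -0.0917  0.012 ]]
[-0.1652  0.6269] -9.381867753067267 [[ 0.6276 -0.0031  0.012 ]
 [ 0.6395 -0.0758  0.012 ]]
[[ 0.5824 -0.0112  0.012 ]
 [ 0.5849 -0.026   0.012 ]
 [ 0.5875 -0.0413  0.012 ]
 [ 0.5904 -0.0569  0.012 ]
 [ 0.595  -0.0838  0.012 ]] [0.0918 0.0912 0.0909 0.0907 0.0905]
v2 [ 0.5911 -0.0644  0.04  ]
v1 [0.5784 0.0047 0.04  ]
l2L [ 0.569  -0.0675  0.053 ]
l2R [ 0.6133 -0.0596  0.053 ]
l1L [ 0.5575 -0.003   0.053 ]
l1R [0.5988 0.0044 0.053 ]
seat [ 0.5957 -0.0917  0.0515]
seatT [ 0.5947 -0.0899  0.062 ]
[313  13  16  16 203] ((0.5654532313346863, -0.0008627995848655701), (0.014642712660133839, 0.010674395598471165), 9.619755744934082) [ 0.5575 -0.0071] [0.573  0.0048]
[342  13  18  16 213] ((0.5940425992012024, 0.004456107504665852), (0.01605072431266308, 0.010661810636520386), 11.054235458374023) [ 0.586  -0.0021] [0.6027 0.0104]
[313  93  16  11 159] ((0.5781049132347107, -0.07052256911993027), (0.01563209481537342, 0.009840370155870914), 10.259834289550781) [ 0.5698 -0.0766] [ 0.5866 -0.065 ]
[341  93  17  11 167] ((0.6070751547813416, -0.06546016782522202), (0.016199840232729912, 0.00992091279476881), 12.205466270446777) [ 0.599  -0.0711] [ 0.6155 -0.0591]
sleeve 3972 [ 0.5689 -0.1434  0.2129] [ 0.5974 -0.1002  0.2376] [ 0.5824 -0.1191  0.2341]
```

```bash
python3 - <<'E'
from h import *
np.set_printoptions(precision=4,suppress=True)
s=load('top0');P=cloud(s)
m=(P[...,2]>.04)&(P[...,2]<.06);m[:,:250]=0;m[:,370:]=0;m[:150]=0;m[250:]=0
n,l,stt,c=cv2.connectedComponentsWithStats(m.astype(np.uint8))
for i in range(1,n):
    if stt[i,4]>5: q=P[l==i];print(stt[i],cv2.minAreaRect(q[:,:2].astype(np.float32)),q.mean(0))
s=load('side0');P=cloud(s)
cv2.imwrite('pics/sidec.png',cv2.resize(s['frame'][170:330,230:420],None,fx=4,fy=3.7,interpolation=cv2.INTER_CUBIC)[:,:,::-1])
for a,b,e in ((.04,.054,'sad'),):
    m=(P[...,2]>a)&(P[...,2]<b);m[:,:255]=0;m[:,350:]=0;m[:190]=0;m[250:]=0
    n,l,stt,c=cv2.connectedComponentsWithStats(m.astype(np.uint8))
    for i in range(1,n):
        if stt[i,4]>15: q=P[l==i];print(stt[i],q.mean(0))
E
```

```text
[318 197   5   7  21] ((0.6024434566497803, -0.06554373353719711), (0.0189871434122324, 0.00968142505735159), 9.519922256469727) [ 0.603  -0.0651  0.0461]
[296 203   5   6  17] ((0.5895605683326721, 0.003930696286261082), (0.01624481752514839, 0.00882058683782816), 9.524999618530273) [0.5902 0.004  0.0473]
[329 204   4   3   8] ((0.5803381204605103, -0.09577220678329468), (0.010485412552952766, 0.0030653823632746935), 67.47666931152344) [ 0.5802 -0.0959  0.0544]
[321 206   4   6  16] ((0.5748792290687561, -0.07045914232730865), (0.014604751020669937, 0.00902889110147953), 16.678884506225586) [ 0.574  -0.0706  0.0473]
[334 206  17   5  24] ((0.5706056952476501, -0.13046404719352722), (0.0018191157141700387, 0.05092115327715874), 9.984880447387695) [ 0.5703 -0.1298  0.0502]
[298 211   5   7  19] ((0.5636749267578125, -0.0005550682544708252), (0.01877758465707302, 0.00891158077865839), 10.623983383178711) [ 0.5621 -0.0007  0.047 ]
[269 221  12   5  15] ((0.5375764966011047, 0.07711402326822281), (0.0037516443990170956, 0.03517955169081688), 15.69229507446289) [0.5376 0.0761 0.0501]
[267 201  22   8  99] [0.5534 0.0654 0.047 ]
[299 207   6   6  28] [0.5921 0.0028 0.0456]
[291 210   7   6  24] [ 0.5614 -0.0031  0.0462]
[309 218   7   6  27] [ 0.5732 -0.0729  0.0459]
[318 223  32  12 174] [ 0.5889 -0.1426  0.0469]
```

View pics/sidec.png

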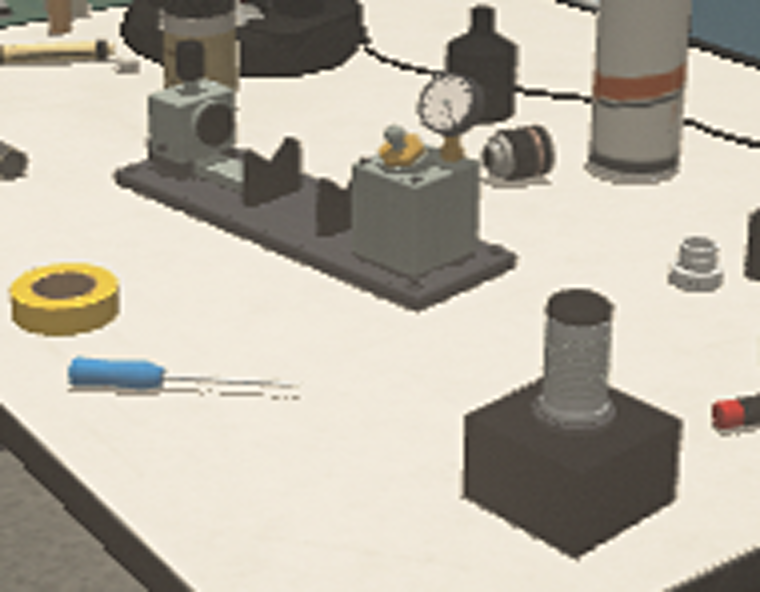

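```bash
python3 - <<'E'
from h import *
delta([.5822,-.0232,.11],10.3)
E
```

```text
tcp [ 0.5892 -0.1578  0.2188] yaw 10.13 delta cm [13.36  1.61 10.91] turn -0.17 F [-0.1  0.8 -1.8] gap 21.4 t 4.65 tilt 0.38
```

drive_tool(
  deltas=[4,0.5,0,0,8,1,0,0,12,1.6,2,0,13.4,1.6,5,-0.2,13.4,1.6,9,-0.2,13.4,1.6,10.9,-0.2,13.4,1.6,10.9,-0.2,13.4,1.6,10.9,-0.2],
)

```text
t: 5.45
tcp_pos: [0.582, -0.0219, 0.1106]
tool_rot: [0.64, 0.768, 0.003, 0.002]
force: [-0.2, 0.6, 0.2]
finger_gap: 0.25
```

```bash
python3 - <<'E'
from h import *
np.set_printoptions(precision=4,suppress=True)
delta([.5822,-.0232,.047],10.3)
s=snap('side','s3');snap('wrist','w3');snap('top','t3')
cv2.imwrite('pics/s3c.png',cv2.resize(s['frame'][130:290,230:420],None,fx=4,fy=3.7,interpolation=cv2.INTER_CUBIC)[:,:,::-1])
E
```

```text
tcp [ 0.582  -0.0219  0.1106] yaw 10.41 delta cm [-0.14 -0.05  6.36] turn 0.11 F [-0.2  0.6  0.2] gap 21.4 t 5.45 tilt 0.39
```

View pics/s3c.png

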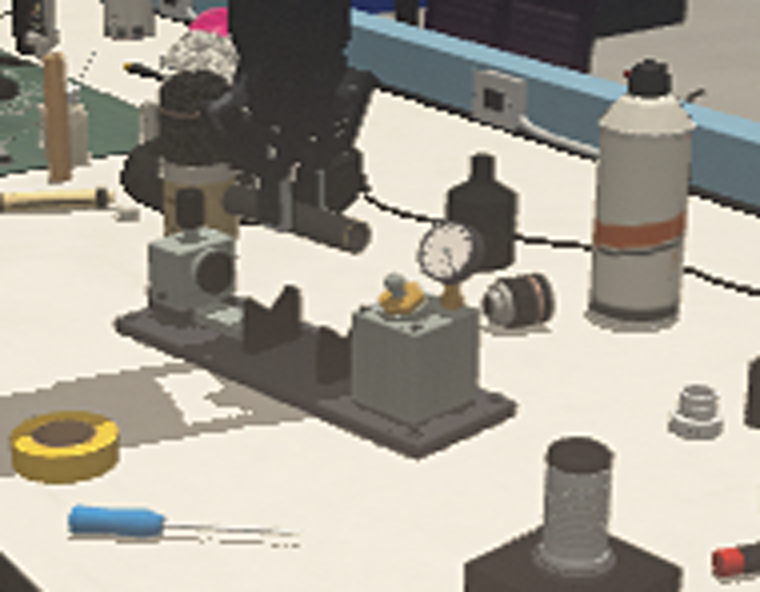

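View pics/w3.png

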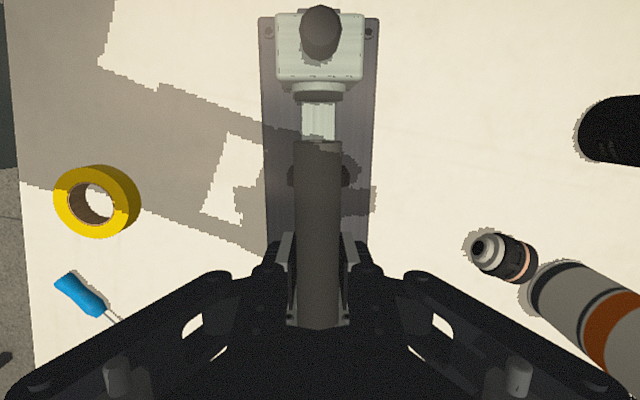

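The sleeve (column 318) is over the saddle (columns 288-350, centre 319). Tail knob at (320,30). I'll lower now.

drive_tool(
  deltas=[-0.1,0,2,0.1,-0.1,0,4,0.1,-0.1,0,5,0.1,-0.1,0,5.6,0.1,-0.1,0,6,0.1,-0.1,0,6.2,0.1,-0.1,0,6.2,0.1],
)

```text
t: 6.3
tcp_pos: [0.5843, -0.0238, 0.0502]
tool_rot: [0.641, 0.767, 0.004, 0.003]
force: [-0.5, 0.6, -1.2]
finger_gap: 0.254
```

```bash
python3 - <<'E'
from h import *
np.set_printoptions(precision=4,suppress=True)
delta([.5822,-.0232,.047],10.3)
s=load('w3');P=cloud(s)
m=(P[...,2]>.095)&(P[...,2]<.125);m[60:]=0;m[:,295:350]|=False
m[:,:290]=0;m[:,350:]=0
q=P[m];print('knob',len(q),cv2.minEnclosingCircle(q[q[:,2]>.103][:,:2].astype(np.float32)),q[:,2].max(),q.mean(0))
m=(P[...,2]>.06)&(P[...,2]<.08);m[95:]=0;m[:,:260]=0;m[:,380:]=0
q=P[m];print('block',len(q),cv2.minAreaRect(q[:,:2].astype(np.float32)))
s=load('top0');P=cloud(s);m=(P[...,2]>.09)&(P[...,2]<.125);m[:,:255]=0;m[:,290:]=0;m[:195]=0;m[230:]=0
q=P[m];print('topknob',len(q),cv2.minEnclosingCircle(q[:,:2].astype(np.float32)),q.mean(0))
s=load('side0');P=cloud(s);m=(P[...,2]>.085)&(P[...,2]<.125);m[:,:265]=0;m[:,295:]=0;m[:175]=0;m[200:]=0
q=P[m];print('sideknob',len(q),q.mean(0),np.median(q,0))
E
```

```text
tcp [ 0.5843 -0.0238  0.0502] yaw 10.25 delta cm [ 0.1  -0.19  0.31] turn -0.05 F [-0.5  0.6 -1.2] gap 21.7 t 6.3 tilt 0.59
knob 1767 ((0.5655423998832703, 0.082349993288517), 0.01011891569942236) 0.11195225020608178 [0.5657 0.0812 0.1084]
block 5084 ((0.5662091970443726, 0.07902076840400696), (0.05230945348739624, 0.04293512925505638), 9.59778118133545)
topknob 44 ((0.5622871518135071, 0.08237852156162262), 0.009988391771912575) [0.5609 0.0814 0.1053]
sideknob 80 [0.5733 0.0972 0.0966] [0.5623 0.0779 0.0968]
```

drive_tool(
  deltas=[0,0,0.2,0,0,0,0.3,0,0,0,0.4,0,0,0,0.4,0],
)

```text
t: 6.7
tcp_pos: [0.5842, -0.0239, 0.0466]
tool_rot: [0.641, 0.767, 0.004, 0.003]
force: [-1.3, -1.0, 2.4]
finger_gap: 0.253
```

drive_tool(
  deltas=[0,0,0.15,0,0,0,0.15,0],
)

```text
t: 6.9
tcp_pos: [0.5843, -0.0239, 0.0465]
tool_rot: [0.641, 0.767, 0.004, 0.004]
force: [-2.9, 0.7, 9.6]
finger_gap: 0.252
```

drive_tool(
  deltas=[0,0,0,0,0,0,0,0,0,0,0,0,0,0,0,0],
  hand=4.5,
)

```text
t: 7.3
tcp_pos: [0.5842, -0.0239, 0.0462]
tool_rot: [0.641, 0.767, 0.004, 0.004]
force: [0.1, -0.0, -0.3]
finger_gap: 0.525
```

drive_tool(
  deltas=[0,0,-3,0,0,0,-7,0,0,0,-9,0,0,0,-10,0,0,0,-10,0],
)

```text
t: 7.8
tcp_pos: [0.5839, -0.0241, 0.1472]
tool_rot: [0.641, 0.767, 0.004, 0.005]
force: [0.2, 0.1, -0.0]
finger_gap: 0.528
```

```bash
python3 - <<'E'
from h import *
np.set_printoptions(precision=4,suppress=True)
delta([.5822,-.0232,.15],10.3)
s=snap('side','s4');snap('wrist','w4')
cv2.imwrite('pics/s4c.png',cv2.resize(s['frame'][130:290,230:420],None,fx=4,fy=3.7,interpolation=cv2.INTER_CUBIC)[:,:,::-1])
E
```

```text
tcp [ 0.5839 -0.0241  0.1472] yaw 10.26 delta cm [ 0.12 -0.15 -0.28] turn -0.04 F [ 0.2  0.1 -0. ] gap 45.1 t 7.8 tilt 0.74
```

View pics/s4c.png

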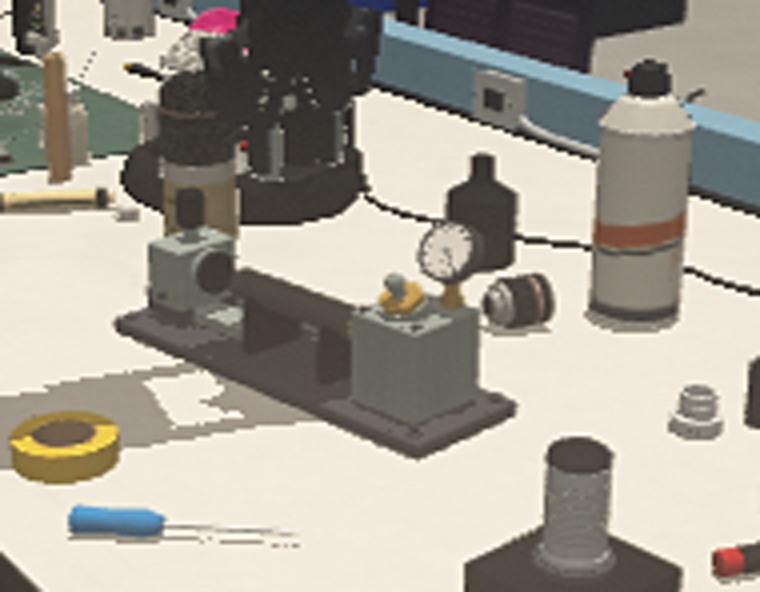

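View pics/w4.png

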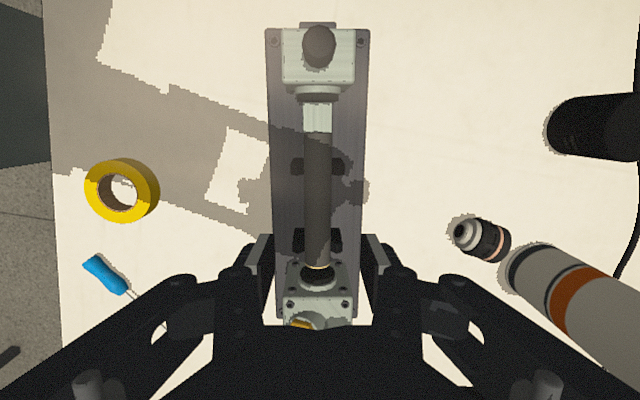

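```bash
python3 - <<'E'
from h import *
np.set_printoptions(precision=4,suppress=True)
d=delta([.5645,.0815,.147],10.3)
s=load('w4');P=cloud(s)
m=(P[...,2]>.1)&(P[...,2]<.125);m[75:]=0;m[:,:295]=0;m[:,345:]=0
q=P[m];print('knob',len(q),cv2.minEnclosingCircle(q[:,:2].astype(np.float32)),q.mean(0))
m=(P[...,2]>.05)&(P[...,2]<.07);m[:132]=0;m[268:]=0;m[:,:300]=0;m[:,336:]=0
q=P[m];print('sleeve',len(q),cv2.minAreaRect(q[:,:2].astype(np.float32)),np.percentile(q[:,2],[50,95]))
for i in range(95,140,2): print(i,P[i,318].round(3),end=';')
E
```

```text
tcp [ 0.5825 -0.0238  0.1452] yaw 10.25 delta cm [10.68  0.11 -0.18] turn -0.05 F [0.1 0.6 0.3] gap 44.9 t 7.9 tilt 0.5
knob 1070 ((0.5655524730682373, 0.08252605050802231), 0.010111210867762566) [0.5657 0.0815 0.1089]
sleeve 3679 ((0.5852447152137756, -0.024547647684812546), (0.031381648033857346, 0.11424712836742401), 9.769286155700684) [0.0622 0.0643]
95 [0.57  0.058 0.067];97 [0.57  0.057 0.068];99 [0.57  0.056 0.069];101 [0.571 0.055 0.057];103 [0.571 0.055 0.023];105 [0.571 0.054 0.023];107 [0.572 0.052 0.023];109 [0.572 0.05  0.022];111 [0.572 0.049 0.022];113 [0.573 0.047 0.023];115 [0.573 0.045 0.023];117 [0.573 0.044 0.022];119 [0.573 0.042 0.023];121 [0.574 0.04  0.023];123 [0.574 0.039 0.024];125 [0.574 0.037 0.023];127 [0.575 0.035 0.023];129 [0.575 0.034 0.022];131 [0.575 0.032 0.021];133 [0.575 0.031 0.042];135 [0.575 0.03  0.064];137 [0.575 0.029 0.064];139 [0.576 0.027 0.063];
```

drive_tool(
  deltas=[4,0,0,0,8,0.1,0,0,10.7,0.1,0,0,10.7,0.1,2,0,10.7,0.1,4.5,0,10.7,0.1,5.8,0,10.7,0.1,6.1,0,10.7,0.1,6.1,0],
)

```text
t: 8.7
tcp_pos: [0.5644, 0.0815, 0.0832]
tool_rot: [0.641, 0.767, 0.003, 0.002]
force: [-0.1, 0.1, -0.2]
finger_gap: 0.526
```

drive_tool(
  deltas=[0,0,0,0,0,0,0,0,0,0,0,0,0,0,0,0,0,0,0,0,0,0,0,0],
  hand=1.2,
  squeeze=50,
)

```text
t: 9.3
tcp_pos: [0.5654, 0.0812, 0.084]
tool_rot: [0.641, 0.767, 0.003, 0.003]
force: [1.9, -1.2, 4.8]
finger_gap: 0.212
```

drive_tool(
  deltas=[-0.4,0,0,0,-0.8,0,0,0,-1.2,0,0,0,-1.6,0,0,0,-2,0,0,0,-2.4,0,0,0,-2.7,0,0,0,-2.9,0,0,0,-2.9,0,0,0],
)

```text
t: 10.2
tcp_pos: [0.5702, 0.0539, 0.084]
tool_rot: [0.642, 0.767, 0.004, 0.002]
force: [1.8, 4.7, 3.2]
finger_gap: 0.211
```

drive_tool(
  deltas=[-0.2,0,0,0,-0.4,0,0,0,-0.5,0,0,0,-0.5,0,0,0],
)

```text
t: 10.6
tcp_pos: [0.5708, 0.0503, 0.084]
tool_rot: [0.642, 0.767, 0.005, 0.001]
force: [1.6, 5.4, 2.0]
finger_gap: 0.215
```

drive_tool(
  deltas=[-0.1,0,0,0,-0.2,0,0,0,-0.2,0,0,0],
)

```text
t: 10.9
tcp_pos: [0.571, 0.0496, 0.084]
tool_rot: [0.642, 0.767, 0.005, 0.0]
force: [0.6, 6.5, 2.5]
finger_gap: 0.212
```

drive_tool(
  deltas=[-0.2,0,0,0,-0.3,0,0,0,-0.3,0,0,0],
)

```text
t: 11.2
tcp_pos: [0.571, 0.0495, 0.084]
tool_rot: [0.643, 0.766, 0.007, -0.002]
force: [1.2, 12.1, 3.7]
finger_gap: 0.211
```

drive_tool(
  deltas=[-0.2,0,0,0,-0.3,0,0,0,-0.3,0,0,0],
)

```text
t: 11.5
tcp_pos: [0.5709, 0.0496, 0.084]
tool_rot: [0.643, 0.766, 0.009, -0.003]
force: [1.0, 12.2, 2.7]
finger_gap: 0.212
```

drive_tool(
  deltas=[-0.4,0,0,0,-0.6,0,0,0,-0.6,0,0,0],
)

```text
t: 11.8
tcp_pos: [0.5709, 0.0495, 0.084]
tool_rot: [0.644, 0.765, 0.012, -0.007]
force: [1.8, 21.4, 2.7]
finger_gap: 0.213
```

drive_tool(
  deltas=[0,0,0,0,0,0,0,0,0,0,0,0,0,0,0,0],
  hand=4.5,
)

```text
t: 12.2
tcp_pos: [0.5708, 0.0488, 0.0838]
tool_rot: [0.645, 0.764, 0.011, -0.007]
force: [0.3, 0.2, 0.9]
finger_gap: 0.527
```

drive_tool(
  deltas=[0,0,-3,0,0,0,-7,0,0,0,-9,0,0,0,-9,0],
)

```text
t: 12.6
tcp_pos: [0.5728, 0.0453, 0.177]
tool_rot: [0.645, 0.764, 0.013, -0.004]
force: [-0.1, -0.4, 0.0]
finger_gap: 0.529
```

```bash
python3 - <<'E'
from h import *
np.set_printoptions(precision=4,suppress=True)
delta([.59,-.06,.2],10.3)
s=snap('side','s5')
cv2.imwrite('pics/s5c.png',cv2.resize(s['frame'][130:290,230:420],None,fx=4,fy=3.7,interpolation=cv2.INTER_CUBIC)[:,:,::-1])
E
```

```text
tcp [0.5728 0.0453 0.177 ] yaw 9.66 delta cm [-10.62  -0.03  -2.55] turn -0.64 F [-0.1 -0.4  0. ] gap 45.2 t 12.6 tilt 1.58
```

View pics/s5c.png

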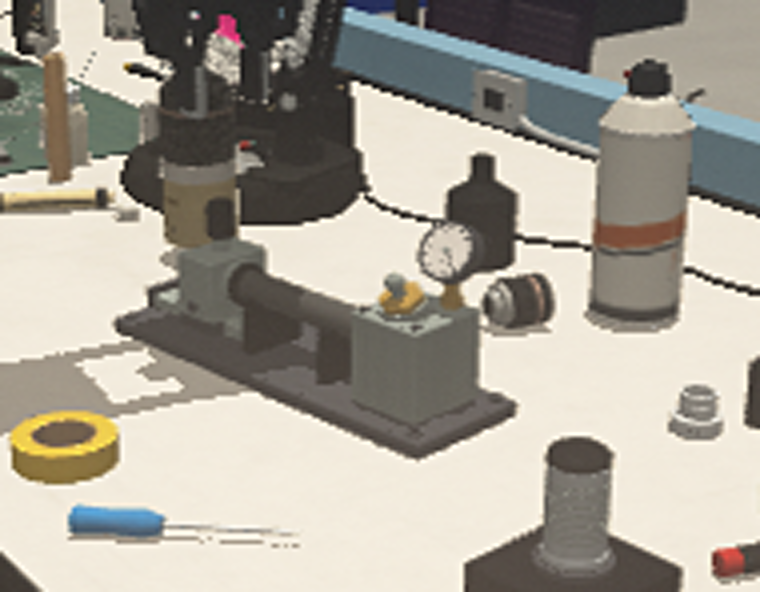

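```bash
python3 - <<'E'
from h import *
np.set_printoptions(precision=4,suppress=True)
delta([.50,-.14,.24],-80)
s=load('s5');P=cloud(s)
m=(P[...,2]>.1)&(P[...,2]<.125);m[:,:265]=0;m[:,295:]=0;m[:175]=0;m[200:]=0
E
```

```text
tcp [0.5713 0.0456 0.1751] yaw 9.66 delta cm [-16.93 -10.07  -7.02] turn 89.66 F [ 0.2  0.6 -0.1] gap 45.0 t 12.65 tilt 1.54
```

drive_tool(
  deltas=[-1,-1,-4,8,-3,-2,-7,16,-5,-3,-7,24,-7,-4,-7,32,-9,-5,-7,40,-11,-6,-7,48,-13,-8,-7,56,-15,-9,-7,64,-16.9,-10,-7,72,-16.9,-10,-7,80,-16.9,-10,-7,88,-16.9,-10,-7,89.7],
)

```text
t: 13.85
tcp_pos: [0.4995, -0.1396, 0.2381]
tool_rot: [0.996, 0.086, 0.003, -0.014]
force: [-0.2, -0.0, -0.1]
finger_gap: 0.531
```

```bash
python3 - <<'E'
from h import *
delta([.50,-.14,.24],-80)
s=snap('wrist','w6')
delta([.50,-.14,.24],-80)
E
```

```text
tcp [ 0.4995 -0.1396  0.2381] yaw -80.16 delta cm [ 0.05  0.04 -0.19] turn -0.16 F [-0.2 -0.  -0.1] gap 45.3 t 13.85 tilt 1.59
tcp [ 0.4997 -0.1395  0.2383] yaw -80.07 delta cm [ 0.02  0.05 -0.17] turn -0.07 F [ 0.2 -0.7 -1.3] gap 45.0 t 13.9 tilt 1.58
```

View pics/w6.png

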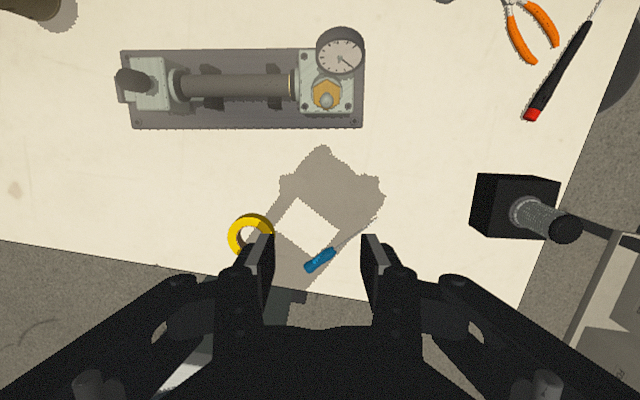

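The nipple's gold hexagon is at (327,95), the gauge at (340,50), the shut sleeve runs from (180,85) to (297,85), and the pump and stand are at (530,210).

```bash
python3 - <<'E'
from h import *
np.set_printoptions(precision=4,suppress=True)
s=load('w6');P=cloud(s);f=s['frame']
cv2.imwrite('pics/w6c.png',cv2.resize(f[20:135,270:380],None,fx=5,fy=5,interpolation=cv2.INTER_CUBIC)[:,:,::-1])
hsv=cv2.cvtColor(f,cv2.COLOR_RGB2HSV)
m=(hsv[...,1]>90)&(hsv[...,0]>8)&(hsv[...,0]<35);m[:70]=0;m[120:]=0;m[:,:305]=0;m[:,350:]=0
q=P[m];q=q[~np.isnan(q[:,0])];v,u=np.nonzero(m);print('gold',len(q),u.min(),u.max(),v.min(),v.max(),q.mean(0),q.min(0),q.max(0))
# plane fit
A=np.c_[q[:,:2],np.ones(len(q))]
w=np.ones(len(q),bool)
for _ in range(6):
    k=np.linalg.lstsq(A[w],q[w,2],rcond=None)[0];r=q[:,2]-A@k;w=abs(r)<.0025
n=np.array([-k[0],-k[1],1]);n/=np.linalg.norm(n);print('plane n',n,w.sum(),'tilt',np.degrees(np.arccos(n[2])),'az',np.degrees(np.arctan2(n[1],n[0])),q[w].mean(0),cv2.minEnclosingCircle(q[w][:,:2].astype(np.float32)))
# head top z
for r in range(72,118,3):
    print(r,[tuple((P[r,c]*1000).round(0).astype(int)) for c in range(312,345,4)])
E
```

```text
gold 465 313 339 79 109 [ 0.5911 -0.1281  0.0945] [ 0.5764 -0.1413  0.0865] [ 0.6027 -0.1151  0.1063]
plane n [-0.3874 -0.0673  0.9195] 417 tilt 23.151374419095188 az -170.1391898220605 [ 0.5908 -0.1283  0.0944] ((0.5889875888824463, -0.12864044308662415), 0.013712283223867416)
72 [(np.int64(609), np.int64(-111), np.int64(78)), (np.int64(609), np.int64(-115), np.int64(78)), (np.int64(610), np.int64(-119), np.int64(78)), (np.int64(611), np.int64(-123), np.int64(78)), (np.int64(607), np.int64(-127), np.int64(108)), (np.int64(608), np.int64(-130), np.int64(105)), (np.int64(608), np.int64(-134), np.int64(105)), (np.int64(609), np.int64(-137), np.int64(105)), (np.int64(609), np.int64(-141), np.int64(105))]
75 [(np.int64(606), np.int64(-111), np.int64(77)), (np.int64(607), np.int64(-115), np.int64(78)), (np.int64(606), np.int64(-120), np.int64(84)), (np.int64(607), np.int64(-123), np.int64(86)), (np.int64(607), np.int64(-127), np.int64(86)), (np.int64(608), np.int64(-131), np.int64(84)), (np.int64(606), np.int64(-134), np.int64(104)), (np.int64(606), np.int64(-138), np.int64(105)), (np.int
[... 5338 characters left out ...]
(572), np.int64(-129), np.int64(68)), (np.int64(573), np.int64(-134), np.int64(66)), (np.int64(574), np.int64(-138), np.int64(66)), (np.int64(574), np.int64(-142), np.int64(66)), (np.int64(575), np.int64(-146), np.int64(65)), (np.int64(576), np.int64(-150), np.int64(65))]
117 [(np.int64(567), np.int64(-115), np.int64(12)), (np.int64(568), np.int64(-120), np.int64(13)), (np.int64(569), np.int64(-125), np.int64(11)), (np.int64(570), np.int64(-130), np.int64(13)), (np.int64(571), np.int64(-134), np.int64(12)), (np.int64(572), np.int64(-139), np.int64(13)), (np.int64(573), np.int64(-144), np.int64(12)), (np.int64(573), np.int64(-149), np.int64(13)), (np.int64(574), np.int64(-154), np.int64(14))]
```

View pics/w6c.png

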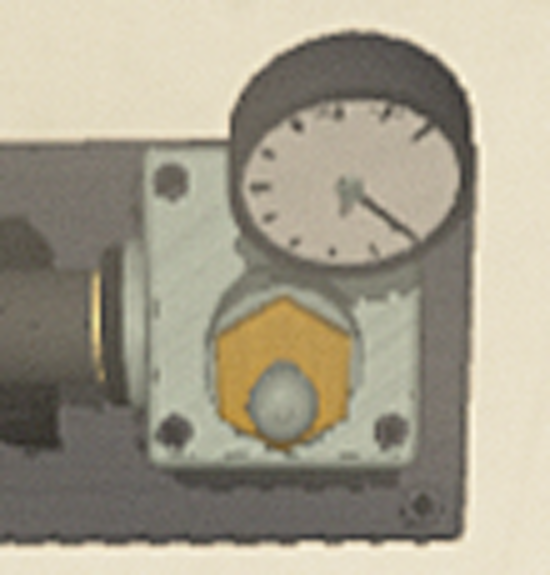

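```bash
python3 - <<'E'
from h import *
np.set_printoptions(precision=4,suppress=True)
n=np.array([-.416,-.0756,.906])
def ray(s,u,v):
    d=s['R'].T@np.array([(u-s['cx'])/s['fx'],(v-s['cy'])/s['fy'],1]);return -s['R'].T@s['t'],d/np.linalg.norm(d)
s6=load('w6')
o,d=ray(s6,326.5,94.3)
P0=np.array([.5911,-.1281,.0945]); # a point on plane
t=n@(P0-o)/(n@d);print('wrist hexcenter',o+t*d)
for h in ('top0','side0'):
    s=load(h);f=s['frame'];hsv=cv2.cvtColor(f,cv2.COLOR_RGB2HSV)
    m=(hsv[...,1]>90)&(hsv[...,0]>8)&(hsv[...,0]<35)
    p=proj(s,[.589,-.1285,.094]);r=np.zeros_like(m);a,b=int(p[0]),int(p[1]);r[b-15:b+15,a-15:a+15]=1;m&=r
    v,u=np.nonzero(m);q=cloud(s)[m];print(h,p,len(u),u.mean(),v.mean(),u.min(),u.max(),v.min(),v.max(),np.nanmedian(q,0))
    o2,d2=ray(s,(u.min()+u.max())/2,(v.min()+v.max())/2);print(' ray/plane',o2+n@(P0-o2)/(n@d2)*d2)
    # triangulate
    A=np.eye(3)*2-np.outer(d,d)-np.outer(d2,d2);b=(np.eye(3)-np.outer(d,d))@o+(np.eye(3)-np.outer(d2,d2))@o2
    print(' tri',np.linalg.solve(A,b))
# stand / pump from wrist
P=cloud(s6)
m=(P[...,2]>.045)&(P[...,2]<.052);m[:165]=0;m[245:]=0;m[:,:465]=0;m[:,570:]=0
print('stand top',cv2.minAreaRect(P[m][:,:2].astype(np.float32)))
E
```

```text
wrist hexcenter [ 0.5895 -0.1289  0.0937]
top0 [341.4833 198.5896   1.1036] 46 340.5869565217391 198.93478260869566 328 345 195 203 [ 0.5902 -0.1246  0.0926]
 ray/plane [ 0.5888 -0.1137  0.0946]
 tri [ 0.5956 -0.1221  0.0542]
side0 [330.1915 208.4073   1.027 ] 81 333.71604938271605 210.44444444444446 325 344 206 214 [ 0.5903 -0.1354  0.0893]
 ray/plane [ 0.5919 -0.1418  0.0937]
 tri [ 0.5937 -0.1316  0.0896]
stand top ((0.5045179724693298, -0.3798982501029968), (0.07271001487970352, 0.0735020712018013), 7.437464237213135)
```

```bash
python3 - <<'E'
from h import *
delta([.504,-.38,.16],-80)
E
```

```text
tcp [ 0.4997 -0.1395  0.2383] yaw -80.07 delta cm [-3.78 23.96  7.17] turn -0.07 F [ 0.2 -0.7 -1.3] gap 45.0 t 13.9 tilt 1.58
```

drive_tool(
  deltas=[-0.6,4,0,0,-1.2,8,0,0,-1.9,12,0,0,-2.6,16,0,0,-3.3,20.5,0,0,-3.8,24,1,0,-3.8,24,4,0,-3.8,24,7,0,-3.8,24,7.2,0,-3.8,24,7.2,0],
  hand=7,
)

```text
t: 14.9
tcp_pos: [0.5035, -0.3797, 0.1586]
tool_rot: [0.996, 0.087, 0.002, -0.014]
force: [-0.7, 0.0, 1.1]
finger_gap: 0.82
```

```bash
python3 - <<'E'
from h import *
np.set_printoptions(precision=4,suppress=True)
s=snap('wrist','w7');P=cloud(s);t=snap('top','t7')
delta([.504,-.38,.067],-80)
m=(P[...,2]>.105)&(P[...,2]<.122)
n,l,stt,c=cv2.connectedComponentsWithStats(m.astype(np.uint8))
for i in range(1,n):
    if stt[i,4]>80:
        q=P[l==i];print(stt[i],cv2.minEnclosingCircle(q[:,:2].astype(np.float32)),q.mean(0))
E
```

```text
tcp [ 0.5048 -0.3808  0.161 ] yaw -79.99 delta cm [-0.16  0.13  9.4 ] turn 0.01 F [ 0.4  0.1 -0.2] gap 69.9 t 15.0 tilt 1.49
[ 299  195   44   44 1508] ((0.5050437450408936, -0.3800487518310547), 0.015446508303284645) [ 0.5067 -0.3799  0.115 ]
```

View pics/w7.png

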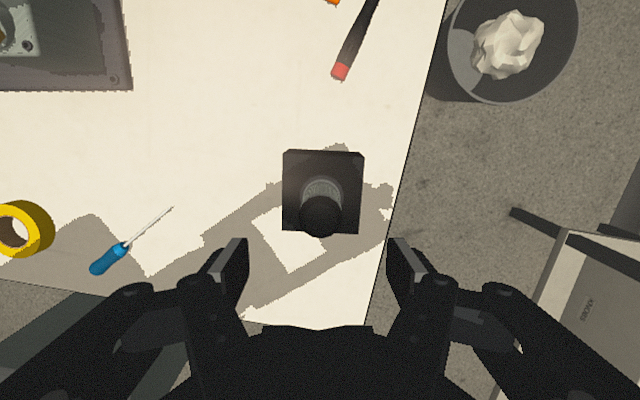

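Cap at (320,217), measured at about (0.506,-0.380). I'll descend and grip.

drive_tool(
  deltas=[0,0.1,4,0,0,0.1,7,0,0,0.1,8.5,0,0,0.1,9.2,0,0,0.1,9.4,0,0,0.1,9.4,0],
)

```text
t: 15.6
tcp_pos: [0.5063, -0.3802, 0.0682]
tool_rot: [0.996, 0.087, 0.005, -0.011]
force: [0.3, 0.5, 0.4]
finger_gap: 0.822
```

drive_tool(
  deltas=[0,0,0,0,0,0,0,0,0,0,0,0,0,0,0,0,0,0,0,0,0,0,0,0],
  hand=2,
  squeeze=25,
)

```text
t: 16.2
tcp_pos: [0.5066, -0.3804, 0.0691]
tool_rot: [0.996, 0.087, 0.005, -0.011]
force: [-0.6, 0.7, 5.6]
finger_gap: 0.342
```

drive_tool(
  deltas=[0,0,-0.8,0,0,0,-1.6,0,0,0,-2.4,0,0,0,-3,0,0,0,-3.1,0,0,0,-3.1,0],
)

```text
t: 16.8
tcp_pos: [0.5064, -0.3811, 0.1004]
tool_rot: [0.996, 0.087, 0.005, -0.011]
force: [0.6, 0.4, -2.9]
finger_gap: 0.344
```

drive_tool(
  deltas=[0,0,-0.5,0,-0.5,0,-0.5,0,-1,0,-0.5,0,-1.4,0,-0.5,0,-1.8,0,-0.5,0,-2.2,0,-0.5,0,-2.6,0,-0.5,0,-3,0,-0.4,0,-3.3,0,-0.4,0,-3.6,0,-0.4,0,-3.6,0,-0.4,0],
  squeeze=20,
)

```text
t: 17.9
tcp_pos: [0.4705, -0.3877, 0.1038]
tool_rot: [0.996, 0.087, 0.005, -0.011]
force: [3.6, -0.9, -1.5]
finger_gap: 0.347
```

```bash
python3 - <<'E'
from h import *
delta([.506,-.38,.105],-80)
s=snap('side','s8');snap('wrist','w8')
cv2.imwrite('pics/s8c.png',cv2.resize(s['frame'][190:330,280:470],None,fx=4,fy=4,interpolation=cv2.INTER_CUBIC)[:,:,::-1])
E
```

```text
tcp [ 0.4705 -0.3877  0.1038] yaw -79.99 delta cm [ 3.63 -0.14 -0.07] turn 0.01 F [ 3.6 -0.9 -1.5] gap 29.6 t 17.9 tilt 1.38
```

View pics/s8c.png

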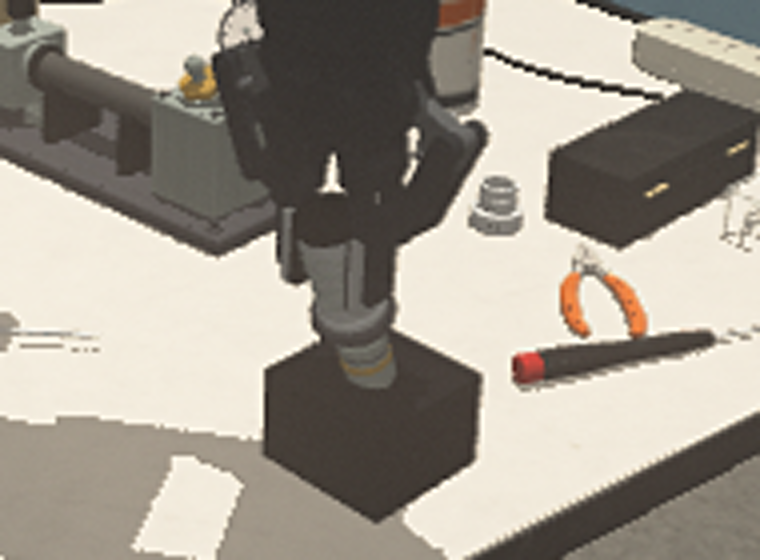

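View pics/w8.png

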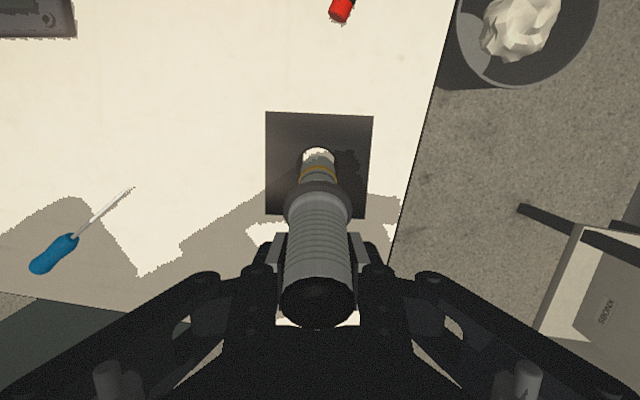

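drive_tool(
  deltas=[0,0,-1,0,0,0,-3,0,0,0,-6,0,0,0,-9,0,0,0,-11,0,0,0,-12,0,0,0,-12,0],
  squeeze=30,
)

```text
t: 18.7
tcp_pos: [0.4692, -0.3905, 0.2252]
tool_rot: [0.996, 0.088, 0.005, -0.01]
force: [0.2, -0.3, -2.9]
finger_gap: 0.34
```

```bash
cat >> h.py <<'E'
def pumpfit(s,show=True):
    P=cloud(s);x=st();R=Ro.from_quat(x['tool_rot']);T=R.inv().apply(P.reshape(-1,3)-x['tcp_pos']).reshape(P.shape)
    return T
E
python3 - <<'E'
from h import *
np.set_printoptions(precision=4,suppress=True)
delta([.506,-.38,.105],-80)
s=snap('wrist','w9');T=pumpfit(s)
for r in range(120,330,10):
    row=T[r,270:370]; ok=(abs(row[:,1])<.03)&(row[:,2]>-.09)&(row[:,2]<.09)&(row[:,0]>-.06)&(row[:,0]<.09)
    if ok.sum()>4:
        q=row[ok];k=q[:,2].argmin();print(r,ok.sum(),'y',q[:,1].min().round(4),q[:,1].max().round(4),'top',q[k].round(4),'mid',np.median(q,0).round(4))
E
```

```text
tcp [ 0.4692 -0.3905  0.2252] yaw -79.95 delta cm [ 3.68 -0.16 12.07] turn 0.05 F [ 0.2 -0.3 -2.9] gap 29.0 t 18.7 tilt 1.28
160 22 y -0.0062 0.0079 top [ 0.0414 -0.0001  0.0442] mid [0.0411 0.0008 0.0466]
170 34 y -0.0104 0.0121 top [0.0367 0.0011 0.0332] mid [0.0364 0.0008 0.0349]
180 38 y -0.011 0.0127 top [ 0.0326 -0.0007  0.0222] mid [0.0321 0.0008 0.025 ]
190 49 y -0.0126 0.0141 top [ 0.0312 -0.0022  0.0031] mid [0.0308 0.001  0.0047]
200 66 y -0.0176 0.0189 top [ 0.0269 -0.0026 -0.0011] mid [0.0262 0.0007 0.0016]
210 70 y -0.0188 0.0201 top [ 0.0242  0.0009 -0.0097] mid [ 0.0224  0.0007 -0.0038]
220 66 y -0.018 0.0194 top [ 0.0214  0.0009 -0.0163] mid [ 0.0197  0.0007 -0.0115]
230 58 y -0.0136 0.015 top [ 0.0188 -0.0009 -0.0225] mid [ 0.0176  0.0007 -0.0192]
240 90 y -0.0206 0.0221 top [ 0.0167  0.0017 -0.0287] mid [ 0.0141  0.0007 -0.0226]
250 99 y -0.0204 0.025 top [ 0.0145  0.0029 -0.034 ] mid [ 0.0118  0.0013 -0.0283]
260 100 y -0.0188 0.0217 top [ 0.0122  0.0008 -0.0385] mid [ 0.0113  0.0014 -0.0366]
270 100 y -0.0172 0.0199 top [ 0.013   0.0175 -0.0479] mid [ 0.0088  0.0014 -0.0404]
280 100 y -0.016 0.0188 top [ 0.0132  0.0164 -0.0551] mid [ 0.0074  0.0014 -0.0456]
290 100 y -0.0156 0.017 top [ 0.018  -0.013  -0.0686] mid [ 0.0051  0.0013 -0.0487]
300 100 y -0.0157 0.0169 top [ 0.018   0.015  -0.0737] mid [ 0.0011  0.0013 -0.0492]
310 100 y -0.0163 0.0174 top [ 0.0181 -0.0113 -0.0782] mid [-0.0045  0.0014 -0.0475]
320 73 y -0.0117 0.0138 top [ 0.0184  0.0124 -0.0826] mid [-0.0107  0.0016 -0.0454]
```

View pics/w9.png

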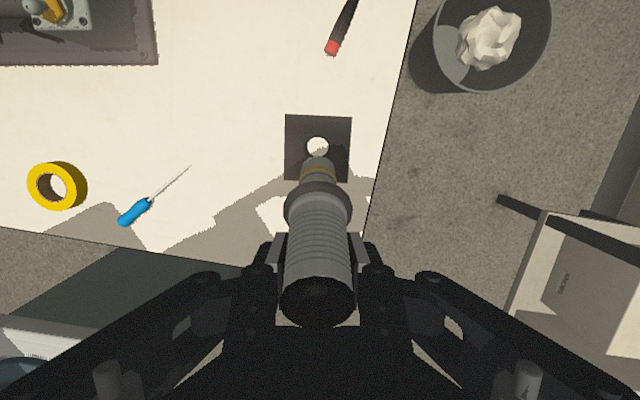

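```bash
cat >> h.py <<'E'
N0=np.array([.5895,-.1289,.0937]); n=np.array([-.416,-.0756,.906])
E
python3 - <<'E'
from h import *
x=st();R=Ro.from_quat(x['tool_rot'])
off=R.apply([.0343,.0008,.0573]);print('mouth now',x['tcp_pos']+off,'axis',R.apply([-.3665,0,-.930]))
t=N0+.045*n-off;print(t);delta(t,-79.8)
E
```

```text
mouth now [ 0.50309985 -0.38335695  0.16682926] axis [-0.36667739 -0.08530865  0.92600884]
[ 0.53650934 -0.13881182  0.1914223 ]
tcp [ 0.4688 -0.3899  0.2238] yaw -79.96 delta cm [ 11.   -23.46   3.86] turn -0.16 F [ 0.4 -0.8 -3.2] gap 29.5 t 18.75 tilt 1.37
```

drive_tool(
  deltas=[2,-4,0,0,4,-8,0,0,6,-12,0,0,8,-16,0,0,10,-20,0,0,11,-23,0,0,11,-23.5,1,0,11,-23.5,3,0,11,-23.5,3.9,0,11,-23.5,3.9,0,11,-23.5,3.9,0],
)

```text
t: 19.85
tcp_pos: [0.5361, -0.1392, 0.1904]
tool_rot: [0.996, 0.087, 0.003, -0.011]
force: [0.7, 0.2, -2.6]
finger_gap: 0.344
```

```bash
python3 - <<'E'
from h import *
np.set_printoptions(precision=4,suppress=True)
delta([.5365,-.1388,.1914],-79.8)
s=snap('wrist','w10');T=pumpfit(s);q=snap('side','s10')
cv2.imwrite('pics/s10c.png',cv2.resize(q['frame'][110:260,260:450],None,fx=4,fy=4,interpolation=cv2.INTER_CUBIC)[:,:,::-1])
cv2.imwrite('pics/w10c.png',cv2.resize(s['frame'][40:240,230:430],None,fx=3,fy=3,interpolation=cv2.INTER_CUBIC)[:,:,::-1])
E
```

```text
tcp [ 0.5361 -0.1392  0.1904] yaw -80.02 delta cm [ 0.05 -0.04 -0.1 ] turn -0.22 F [ 0.7  0.2 -2.6] gap 29.4 t 19.85 tilt 1.37
```

View pics/s10c.png

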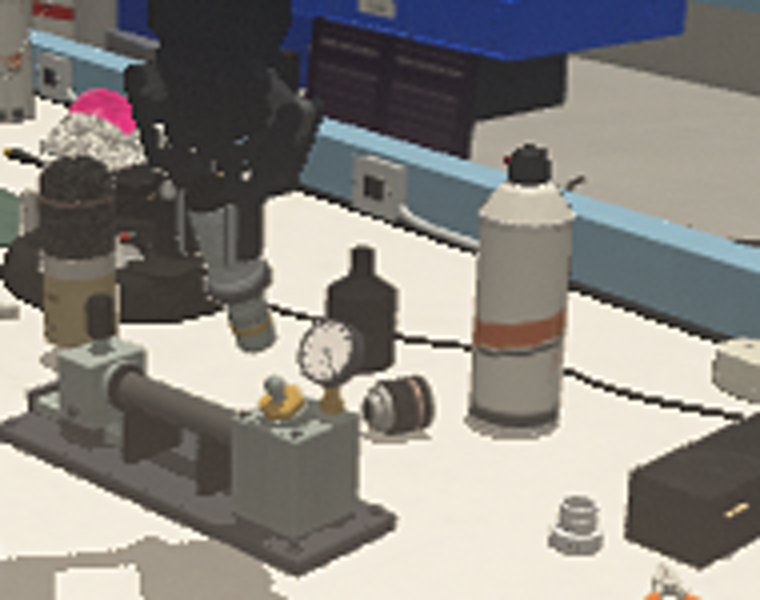

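View pics/w10c.png

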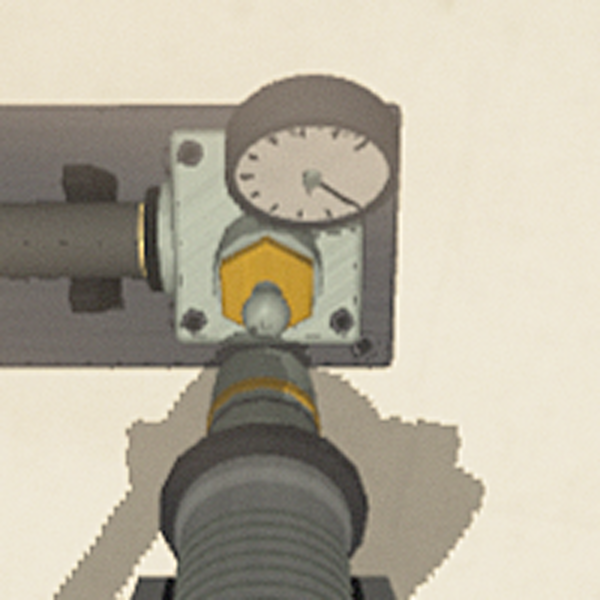

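```bash
cat >> h.py <<'E'
def meas(s,box=None):
    """nipple (gold hex) and nose in tool frame"""
    x=st();R=Ro.from_quat(x['tool_rot']);P=cloud(s)
    T=R.inv().apply(P.reshape(-1,3)-x['tcp_pos']).reshape(P.shape)
    nt=R.inv().apply(n)
    return P,T,nt,R,x
E
python3 - <<'E'
from h import *
np.set_printoptions(precision=4,suppress=True)
s=load('w10');P,T,nt,R,x=meas(s);f=s['frame']
hsv=cv2.cvtColor(f,cv2.COLOR_RGB2HSV)
m=(hsv[...,1]>110)&(hsv[...,0]>8)&(hsv[...,0]<35);m[:115]=0;m[152:]=0;m[:,:298]=0;m[:,340:]=0
v,u=np.nonzero(m);print(u.min(),u.max(),v.min(),v.max(),s['cx'],'n in tool',nt)
q=P[m];A=np.c_[q[:,:2],np.ones(len(q))];w=np.isfinite(q[:,0])
for _ in range(6):
    k=np.linalg.lstsq(A[w],q[w,2],rcond=None)[0];w=abs(q[:,2]-A@k)<.002
nn=np.array([-k[0],-k[1],1]);nn/=np.linalg.norm(nn);print('plane',nn,np.degrees(np.arccos(nn[2])),w.sum())
d=s['R'].T@np.array([(318.6-s['cx'])/s['fx'],(133.8-s['cy'])/s['fy'],1]);o=-s['R'].T@s['t'];p0=q[w].mean(0)
C=o+d*(n@(p0-o)/(n@d));print('hex centre',C,'tool',R.inv().apply(C-x['tcp_pos']))
# head sphere pixels: top
for r in range(134,160,2): print(r,T[r,312:326:2].round(3)[:,2],T[r,318].round(4))
for r in range(155,215,5):
    row=T[r,270:370]; ok=(abs(row[:,1])<.025)&(row[:,2]<.075)
    if ok.sum()>4: qq=row[ok];c=qq[abs(qq[:,1]-.0008)<.002];print(r,'ymid',((qq[:,1].min()+qq[:,1].max())/2).round(4),np.ptp(qq[:,1]).round(4),'crest',c.mean(0).round(4) if len(c) else '')
E
```

```text
303 333 119 148 317.1740686176552 n in tool [-0.4129 -0.0167 -0.9104]
plane [-0.3973 -0.0631  0.9155] 23.7213661077007 490
hex centre [ 0.5913 -0.1284  0.0946] tool [0.0546 0.0006 0.0974]
134 [0.097 0.098 0.097 0.096 0.097 0.098 0.098] [0.0545 0.0002 0.0961]
136 [0.099 0.097 0.095 0.094 0.094 0.095   nan] [0.053  0.0002 0.0939]
138 [0.099 0.089 0.086 0.085 0.085 0.087 0.099] [0.052  0.0001 0.0854]
140 [0.099 0.086 0.084 0.084 0.085 0.086 0.087] [0.0506 0.0001 0.0837]
142 [0.086 0.084 0.084 0.082 0.083 0.084 0.084] [0.0492 0.0001 0.0823]
144 [0.084 0.084 0.082 0.083 0.083 0.083 0.084] [0.0476 0.0001 0.0827]
146 [0.085 0.084 0.084 0.082 0.083 0.084 0.084] [0.0462 0.0002 0.0824]
148 [0.086 0.084 0.084 0.086 0.085 0.084 0.085] [0.0443 0.0002 0.0859]
150 [0.114 0.085 0.085 0.085 0.084 0.085 0.086] [0.0429 0.0002 0.0846]
152 [0.114 0.114 0.086   nan 0.085 0.087 0.113] [nan nan nan]
154 [0.115 0.114 0.114 0.115 0.115 0.113 0.113] [0.0362 0.0002 0.1154]
156 [0.179 0.179 0.053 0.052 0.178 0.179 0.179] [0.0423 0.0001 0.0524]
158 [0.052 0.05  0.05  0.05  0.05  0.049 0.053] [0.0412 0.0001 0.0503]
160 ymid -0.0002 0.0142 crest [0.0403 0.0008 0.0476]
165 ymid -0.0002 0.021 crest [0.0379 0.0008 0.0418]
170 ymid -0.0002 0.0224 crest [0.0356 0.0007 0.0361]
175 ymid -0.0003 0.0237 crest [0.0335 0.0007 0.0305]
180 ymid -0.0002 0.0237 crest [0.0315 0.0007 0.0254]
185 ymid 0.0006 0.0215 crest [0.0327 0.0009 0.007 ]
190 ymid -0.0002 0.0268 crest [0.0301 0.0009 0.0064]
195 ymid -0.0002 0.0324 crest [0.028  0.0009 0.004 ]
200 ymid -0.0002 0.0364 crest [0.0258 0.0009 0.0023]
205 ymid -0.0002 0.0372 crest [ 0.0243  0.0008 -0.0016]
210 ymid -0.0002 0.0387 crest [ 0.023   0.0008 -0.0061]
```

drive_tool(
  deltas=[0.5,0,0.5,0,1,0,1.1,0,1.4,0,1.7,0,1.4,0,2,0,1.4,0,2,0],
  squeeze=25,
)

```text
t: 20.45
tcp_pos: [0.5502, -0.1361, 0.1707]
tool_rot: [0.996, 0.087, 0.004, -0.011]
force: [-0.7, 0.3, -3.0]
finger_gap: 0.347
```

```bash
python3 - <<'E'
from h import *
np.set_printoptions(precision=4,suppress=True)
delta([.5365,-.1388,.1914],-79.8)
s=snap('wrist','w11');q=snap('side','s11')
cv2.imwrite('pics/s11c.png',cv2.resize(q['frame'][150:250,260:390],None,fx=6,fy=6,interpolation=cv2.INTER_CUBIC)[:,:,::-1])
cv2.imwrite('pics/w11c.png',cv2.resize(s['frame'][40:240,230:430],None,fx=3,fy=3,interpolation=cv2.INTER_CUBIC)[:,:,::-1])
E
```

```text
tcp [ 0.5502 -0.1361  0.1707] yaw -79.99 delta cm [-1.38 -0.02 -2.09] turn -0.19 F [-0.7  0.3 -3. ] gap 29.6 t 20.45 tilt 1.37
```

View pics/s11c.png

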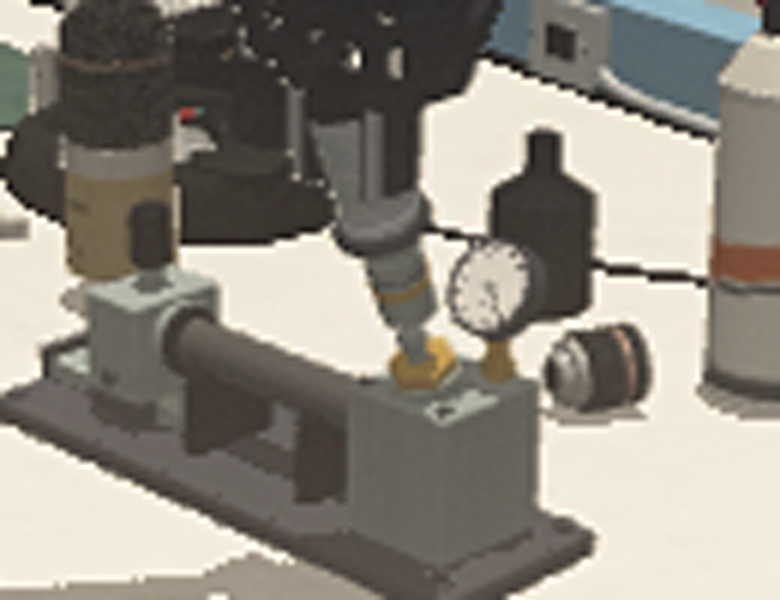

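View pics/w11c.png

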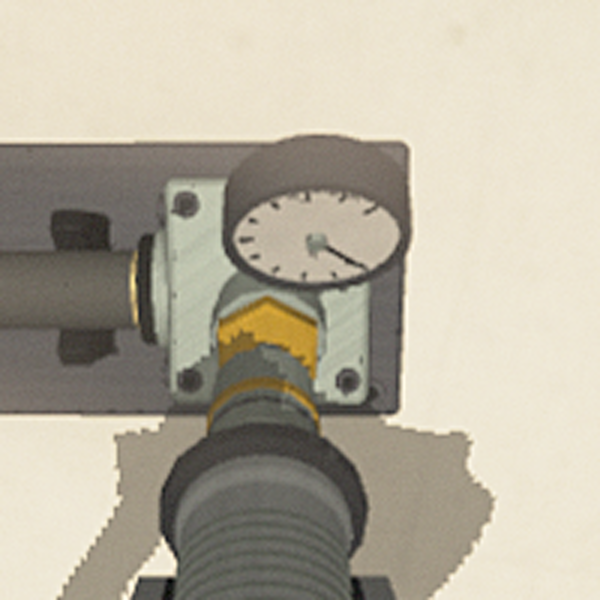

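Nose and nipple head line up in both views: side mouth (411,330) over the head (408,345). I'll advance gently.

drive_tool(
  deltas=[0.1,0.05,0.2,0,0.1,0.05,0.4,0,0.1,0.05,0.6,0,0.1,0.05,0.6,0],
)

```text
t: 20.95
tcp_pos: [0.5513, -0.1364, 0.165]
tool_rot: [0.996, 0.087, 0.004, -0.011]
force: [-0.1, 0.7, -2.5]
finger_gap: 0.346
```

drive_tool(
  deltas=[0,0,0.2,0,0.1,0,0.4,0,0.1,0,0.6,0,0.1,0,0.6,0],
)

```text
t: 21.35
tcp_pos: [0.552, -0.1362, 0.1589]
tool_rot: [0.996, 0.087, 0.004, -0.011]
force: [-1.0, -0.3, -2.0]
finger_gap: 0.345
```

```bash
python3 - <<'E'
from h import *
np.set_printoptions(precision=4,suppress=True)
delta([.5365,-.1388,.1914],-79.8)
s=snap('wrist','w12');q=snap('side','s12')
cv2.imwrite('pics/s12c.png',cv2.resize(q['frame'][150:250,260:390],None,fx=6,fy=6,interpolation=cv2.INTER_CUBIC)[:,:,::-1])
E
```

```text
tcp [ 0.552  -0.1362  0.1589] yaw -80.0 delta cm [-1.55 -0.08 -3.27] turn -0.2 F [-1.  -0.3 -2. ] gap 29.4 t 21.35 tilt 1.35
```

View pics/s12c.png

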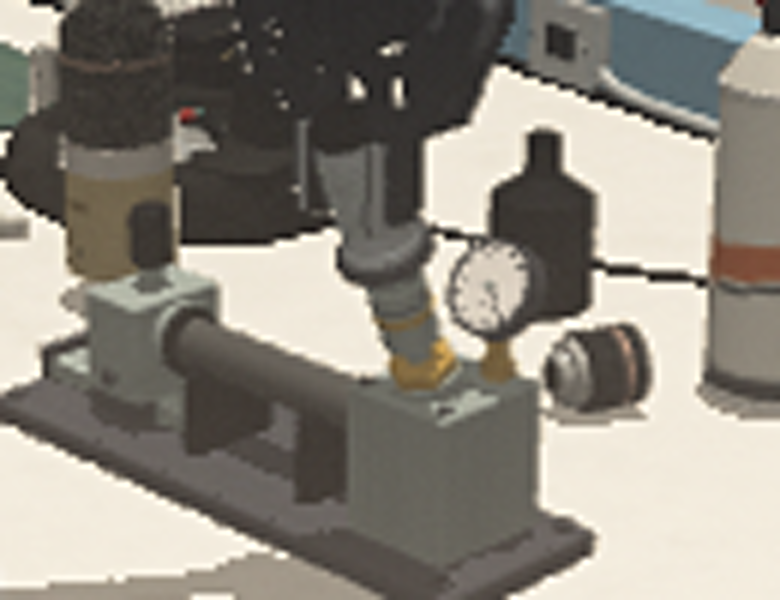

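View pics/w12.png

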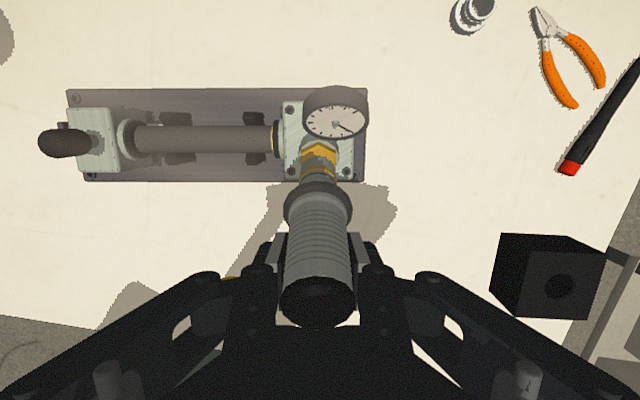

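drive_tool(
  deltas=[0,0,0.2,0,0.1,0,0.4,0,0.1,0,0.6,0,0.1,0,0.6,0],
  squeeze=40,
)

```text
t: 21.85
tcp_pos: [0.5536, -0.1357, 0.1521]
tool_rot: [0.996, 0.087, 0.004, -0.011]
force: [2.0, -0.5, -6.1]
finger_gap: 0.34
```

```bash
python3 - <<'E'
from h import *
delta([.5365,-.1388,.1914],-79.8);print(st()['force'],st()['ft_torque'])
E
```

```text
tcp [ 0.5536 -0.1357  0.1521] yaw -80.02 delta cm [-1.69 -0.08 -3.94] turn -0.22 F [ 2.  -0.5 -6.1] gap 29.1 t 21.85 tilt 1.38
[ 2.04406936 -0.48132417 -6.0542383 ] [-0.08972988 -0.18594035 -0.02262843]
```

drive_tool(
  deltas=[0,0,0.1,0,0,0,0.2,0,0.1,0,0.3,0,0.1,0,0.3,0],
)

```text
t: 22.25
tcp_pos: [0.5545, -0.1356, 0.1495]
tool_rot: [0.996, 0.087, 0.004, -0.011]
force: [-0.2, -0.6, -2.2]
finger_gap: 0.339
```

```bash
python3 - <<'E'
from h import *
np.set_printoptions(precision=4,suppress=True)
delta([.5365,-.1388,.1914],-79.8)
s=snap('wrist','w13');q=snap('side','s13')
cv2.imwrite('pics/s13c.png',cv2.resize(q['frame'][150:250,260:390],None,fx=6,fy=6,interpolation=cv2.INTER_CUBIC)[:,:,::-1])
T=pumpfit(s)
for r in range(150,270,5):
    row=T[r,270:370]; ok=(abs(row[:,1])<.025)&(row[:,2]<.075)&(abs(row[:,1]-.0008)<.002)
    if ok.sum()>2: print(r,row[ok].mean(0).round(4))
E
```

```text
tcp [ 0.5545 -0.1356  0.1495] yaw -80.01 delta cm [-1.79 -0.09 -4.21] turn -0.21 F [-0.2 -0.6 -2.2] gap 28.9 t 22.25 tilt 1.37
150 [0.0468 0.0007 0.0529]
155 [0.0435 0.0007 0.0528]
160 [0.041  0.0007 0.0466]
165 [0.0386 0.0007 0.0406]
170 [0.0364 0.0007 0.0349]
175 [0.0344 0.001  0.0288]
180 [0.0321 0.0009 0.0246]
185 [0.0334 0.0008 0.0056]
190 [0.0307 0.0008 0.0056]
195 [0.0287 0.0008 0.0028]
200 [0.0265 0.0008 0.0009]
205 [ 0.0249  0.0008 -0.0028]
210 [ 0.0237  0.0008 -0.0071]
215 [ 0.0223  0.0008 -0.0107]
220 [ 0.021   0.0008 -0.0142]
225 [ 0.0196  0.0007 -0.0172]
230 [ 0.0183  0.0007 -0.0203]
235 [ 0.0172  0.0007 -0.0234]
240 [ 0.016   0.0007 -0.0261]
245 [ 0.0148  0.0007 -0.0287]
250 [ 0.0137  0.0007 -0.0312]
255 [ 0.0126  0.0009 -0.0338]
260 [ 0.0118  0.0009 -0.0366]
265 [ 0.0107  0.0008 -0.0387]
```

View pics/s13c.png

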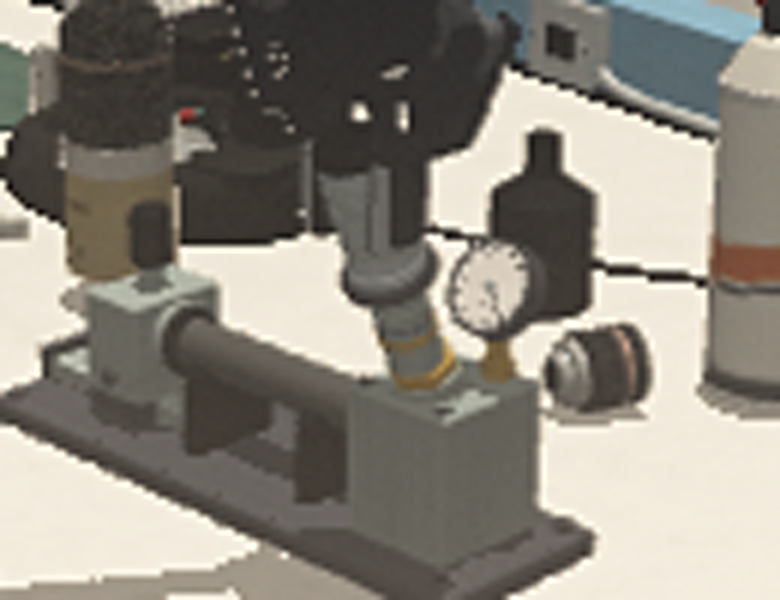

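drive_tool(
  deltas=[0,0,0,0,0,0,0,0,0,0,0,0,0.1,0,0.2,0,0.2,0,0.4,0,0.2,0,0.4,0],
  squeeze=110,
)

```text
t: 22.95
tcp_pos: [0.5559, -0.1353, 0.1463]
tool_rot: [0.996, 0.087, 0.003, -0.011]
force: [-4.0, -0.6, 8.1]
finger_gap: 0.328
```

drive_tool(
  deltas=[0.1,0,0.2,0,0.2,0,0.4,0,0.2,0,0.4,0],
)

```text
t: 23.25
tcp_pos: [0.5571, -0.135, 0.1434]
tool_rot: [0.996, 0.087, 0.003, -0.011]
force: [-5.2, -0.4, 9.3]
finger_gap: 0.331
```

drive_tool(
  deltas=[0.1,0,0.15,0,0.15,0,0.35,0,0.15,0,0.35,0,0.15,0,0.35,0],
)

```text
t: 23.65
tcp_pos: [0.5579, -0.1349, 0.1416]
tool_rot: [0.996, 0.088, 0.002, -0.011]
force: [-5.5, -0.1, 11.8]
finger_gap: 0.325
```

```bash
python3 - <<'E'
from h import *
np.set_printoptions(precision=4,suppress=True)
delta([.5365,-.1388,.1914],-79.8)
s=snap('wrist','w14');q=snap('side','s14')
cv2.imwrite('pics/s14c.png',cv2.resize(q['frame'][150:250,260:390],None,fx=6,fy=6,interpolation=cv2.INTER_CUBIC)[:,:,::-1])
cv2.imwrite('pics/w14c.png',cv2.resize(s['frame'][80:280,230:430],None,fx=3,fy=3,interpolation=cv2.INTER_CUBIC)[:,:,::-1])
T=pumpfit(s)
for r in range(150,270,5):
    row=T[r,270:370]; ok=(abs(row[:,1])<.025)&(row[:,2]<.075)&(abs(row[:,1]-.0008)<.002)
    if ok.sum()>2: print(r,row[ok].mean(0).round(4))
E
```

```text
tcp [ 0.5579 -0.1349  0.1416] yaw -79.93 delta cm [-2.14 -0.09 -5.  ] turn -0.13 F [-5.5 -0.1 11.8] gap 27.7 t 23.65 tilt 1.25
150 [0.0474 0.0007 0.047 ]
155 [0.0443 0.0007 0.0462]
160 [0.0414 0.0007 0.0434]
165 [0.0386 0.0007 0.0406]
170 [0.0364 0.0007 0.0344]
175 [0.0344 0.001  0.0287]
180 [0.0323 0.001  0.0241]
185 [0.0333 0.0009 0.006 ]
190 [0.0305 0.0009 0.0064]
195 [0.0287 0.0008 0.003 ]
200 [0.0265 0.0008 0.0009]
205 [ 0.0248  0.0006 -0.0024]
210 [ 0.0237  0.0008 -0.0071]
215 [ 0.0221  0.0008 -0.0103]
220 [ 0.0207  0.0008 -0.0135]
225 [ 0.0196  0.0008 -0.0171]
230 [ 0.0182  0.0007 -0.0198]
235 [ 0.017   0.0007 -0.023 ]
240 [ 0.016   0.0007 -0.026 ]
245 [ 0.015   0.0007 -0.0292]
250 [ 0.0135  0.0007 -0.0308]
255 [ 0.0126  0.0009 -0.0338]
260 [ 0.0118  0.0009 -0.0366]
265 [ 0.0108  0.0008 -0.0388]
```

View pics/s14c.png

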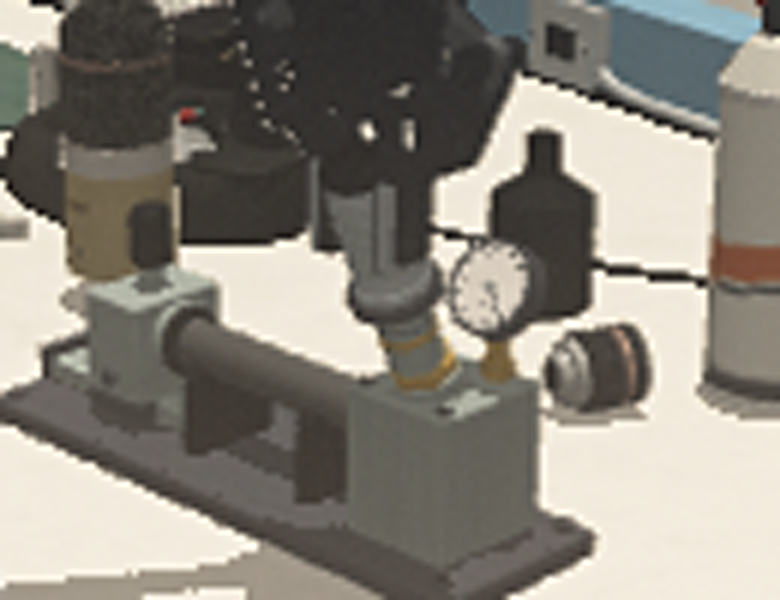

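View pics/w14c.png

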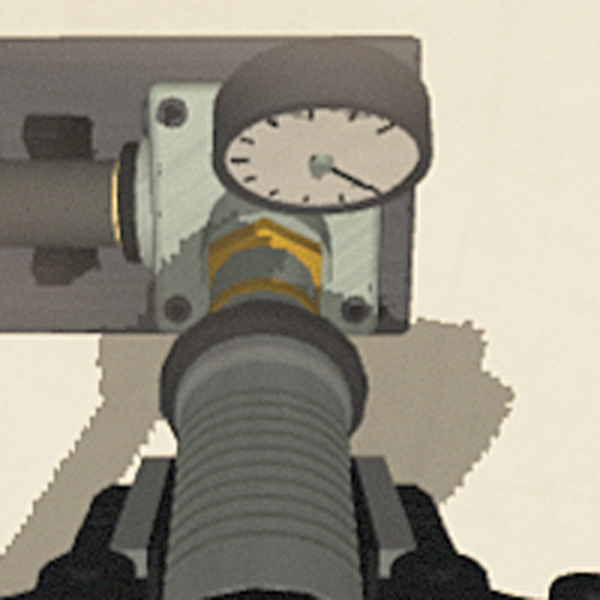

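```bash
python3 - <<'E'
from h import *
delta([.5365,-.1388,.1914],-79.8);print(manip.sign_off())
E
```

```text
tcp [ 0.5579 -0.1349  0.1416] yaw -79.93 delta cm [-2.14 -0.09 -4.99] turn -0.13 F [-5.5 -0.3 11. ] gap 28.3 t 23.75 tilt 1.25
the job is handed in; nothing more can be done
None
```

I handed the job in at about 23.8 s, with the pump held pressed on the nipple. No verdict was reported, so success rests on my own checks below.

**What I did**
- I laid the sleeve in the two saddles and let go of it.
- I slid the tailstock up by its knob, about 32 mm, until it would go no further.
- I lifted the pump and leaned it about 22° in the grip by pulling its nose against the stand's hole, because the moves cannot tilt the tool.
- I pressed the coupler onto the nipple and then pushed the barrel down with a 110 N grip.

**What the last checks showed**
- **Tailstock:** the push on the knob rose from 12 to 21 N with no further movement. The pictures show the sleeve touching both seats. I did not measure the tailstock's value directly.
- **Coupler:** there was a brief downward pull on the tool, as of a snap. After that the push rose roughly as the spring should. The last side view shows no gap between rim and hexagon.
- **Stroke:** the tool moved 8.7 mm along the axis after seating, and the barrel did not slip in the fingers. The final push of about 15 N would mean roughly 9 to 10 mm, so these agree to about 1 mm.
- **Bystanders:** the arm never went near them, and those I could see in the pictures looked undisturbed.

**What disagreed**
- **Pump lean:** the pump's lean measured about 22 to 23°, against 25° stated for the nipple. The same camera put the nipple at 23 to 24°, so I take most of that as camera error, with the true difference about 1 to 2° against the 4.6° allowed.
- **Fixture position:** the first top and wrist measurements of the fixture differed by 4 to 8 mm in x. I used a value between them.
- **Tool tilt:** the tool itself ended about 1.3° off vertical, left over from pushing the tailstock.

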